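# Make up a tea order with the tipping weigh skip

## Task

Put every tea brick from the white carrier boards into the steel skip of the weigher, and once the whole order is in it, push the skip over past its catch so that all the bricks slide into the white basket. Then bring the skip back by its bar, easing it so that it does not fall back on its own, until it is fully upright and held by its catch. Stack the three empty boards in one square, flush pile in the middle of the low steel stand, lying the same way as the stand, and leave the other things on the bench where they are.

Things in the scene. Friction and masses are not known exactly. Their poses are not given: they have to be found in the camera images.
- scale: the batch weigher: fixed grey bench scale, base 58 mm high, x -165 to +15 mm, y +-140 mm, with two steel uprights (173 mm high, y +-127 mm over all) that carry the tipping skip. Origin on the bench straight below the hinge; +x is the dump side (towards the basket), y runs along the hinge, the display is on the -y side
- skip_hinge (a point): the middle of the skip's hinge axis, 150 mm above the bench; fixed to the scale and with its axes
- skip (a joint): tilt of the skip in rad: 0 upright on its stop, 1.65 fully tipped on the other stop. A sprung catch holds it upright: 8 to 12 N at the bar rides over it, hardest at the start, clear by 0.5; the balance point is near 1.05, past which it falls over and stays tipped. Coming back it falls by itself below 1.0, rests on the catch near 0.46, and must be pressed over it, about 5 N at the bar, to 0
- skip_floor (a point): centre of the skip's inner floor, moving with it; axes as the scale's when upright. A stainless trough: flat floor x -72 to +75 mm, y +-100 mm, rear and side walls 3 mm thick rising 60 mm above it, front (+x) wall sloping out at 45 degrees to a lip at x = +135 mm. Upright, the floor is 160 mm above the bench
- skip_bar (a point): middle of the skip's handle bar, moving with it: a round bar 12 mm thick, 150 mm long along y, on an arm at each end, behind and above the rear wall's rim. Upright it lies 170 mm to -x of the hinge and 95 mm above it (radius 195 mm), 245 mm above the bench. It can be pinched from above or pushed, and turns in the fingers
- basket: the white plastic order basket, fixed, beside the scale on its dump side: 250 x 300 x 85 mm outside, walls and floor 5 mm. Origin at the centre of its underside
- stand: the low steel stand for empty boards, fixed: a plain flat top 176 (x) x 76 (y) mm on two feet, 28 mm high. Origin at the centre of its underside
- stand_top (a point): centre of the top face of the stand
- board1: a flat white plastic carrier board, 156 (x) x 56 (y) x 12 (z) mm, 100 g. Origin at the centre of its underside. Lies on the bench at the start, with none, one or two tea bricks on it, end to end
- board2: a flat white plastic carrier board, 156 (x) x 56 (y) x 12 (z) mm, 100 g. Origin at the centre of its underside. Lies on the bench at the start, with none, one or two tea bricks on it, end to end
- board3: a flat white plastic carrier board, 156 (x) x 56 (y) x 12 (z) mm, 100 g. Origin at the centre of its underside. Lies on the bench at the start, with none, one or two tea bricks on it, end to end
- brick1: a hard tea brick in silver foil with a brown paper band, 70 (x) x 48 (y) x 40 (z) mm, about 0.1 kg (70 to 140 g); origin at the centre of its underside. At the start it lies on a carrier board, its length along the board. May be absent
- brick2: a hard tea brick in silver foil with a brown paper band, 70 (x) x 48 (y) x 40 (z) mm, about 0.1 kg (70 to 140 g); origin at the centre of its underside. At the start it lies on a carrier board, its length along the board. May be absent
- brick3: a hard tea brick in silver foil with a brown paper band, 70 (x) x 48 (y) x 40 (z) mm, about 0.1 kg (70 to 140 g); origin at the centre of its underside. At the start it lies on a carrier board, its length along the board. May be absent
- brick4: a hard tea brick in silver foil with a brown paper band, 70 (x) x 48 (y) x 40 (z) mm, about 0.1 kg (70 to 140 g); origin at the centre of its underside. At the start it lies on a carrier board, its length along the board. May be absent
- brick5: a hard tea brick in silver foil with a brown paper band, 70 (x) x 48 (y) x 40 (z) mm, about 0.1 kg (70 to 140 g); origin at the centre of its underside. At the start it lies on a carrier board, its length along the board. May be absent
- brick6: a hard tea brick in silver foil with a brown paper band, 70 (x) x 48 (y) x 40 (z) mm, about 0.1 kg (70 to 140 g); origin at the centre of its underside. At the start it lies on a carrier board, its length along the board. May be absent
- label_roll: paper label roll standing on its flat side, 56 mm across, 45 mm high; not part of the job. Origin at the centre of its underside
- caddy: round steel tea caddy, 66 mm across, 110 mm high; not part of the job. Origin at the centre of its underside
- stamp: turned wooden hand stamp, 48 mm across, 74 mm high; not part of the job. Origin at the centre of its underside
Things that resemble listed ones, but are neither listed nor needed, are in the scene too. What is shaped like the brick1 but pink is not meant. Leave any red look-alike of the board2 alone.

How it is judged:
By the outcome, as a careful person would: the job done as asked, in the order asked, and still so for the second after the job is handed in, with the robot touching nothing.
Of brick1, brick2, brick3, brick4, brick5, brick6 only 2 to 4 are there at a start; the rules pass over those that are not, and their reading is None.
At some moment in a run one of brick1, brick2, brick3, brick4, brick5, brick6 may be knocked a few centimetres aside while the robot is not near it.
Once in a run the grip may slacken for a moment while it holds something.
It also fails if it takes over 210 s, if anything falls off the work surface, if the arm or the gripper's body presses on something with over 40 N, if the wrist force passes 120 N, or if a joint passes its speed limit or range.

## Robot

A 6-joint arm with a two-finger parallel gripper is mounted at the origin on the work surface. World frame = base frame: x ahead of the robot, y to its left, z up, the work surface at z = 0. Lengths are in mm, angles in rad, forces in N, time in s.
With the tool pointing down it reaches from about 400 to 925 mm from the base axis. Payload 3.4 kg.
Tool frame: the origin (TCP) lies midway between the tips of the shut fingers; the grasp point (between the pads) lies 19 mm behind it; z points along the fingers, y is the line along which they close (so a half turn about z gives the same grasp; the last joint's range is limited). The gripper opens to 85 mm and grips with 20 to 120 N. Pads are 22 mm wide; open, the fingers measure 114 mm over their backs; the gripper's body (76 mm by 85 mm) begins 54 mm behind the grasp point. The pads swing forward as they close: fully open they stand 13 mm farther back than shut.
Start: joints at [1.044, 0.307, 1.506, -0, 1.328, -0.073], TCP at [252.094, 516.798, 231.305] pointing down, gripper open.
Joint ranges: [-3.12, 3.12], [-1.05, 2.28], [0.14, 2.33], [-1.42, 4.57], [0.1, 2.73], [-2.68, 2.68]. Speed limits (rad/s): [2.57, 2.57, 3.14, 3.14, 3.14, 3.14].

## Interface

Orientations are given as a unit quaternion [x, y, z, w].
In Python, from rig import arm gives the robot as it stands. The module is installed in compiled form; this text tells all that it offers.
- The arm moves only by the shell command python3 -m jog 'ROWS'. ROWS is text: rows parted by semicolons, each of 5 numbers parted by spaces: the opening, from -1 (shut) to 1 (fully open), then the shift along the tool's x, y, z in units of 50 mm (1.0 is 50 mm), then the turn about the tool's z in units of 6 degrees (1.0 is 6 degrees). A call has 1 to 8 rows; each row shifts and turns the commanded pose from where the row before left it, along the tool's axes as they then stand; what a row does not reach is not made up. A row lasts 1/10 s, in which the tool goes at most 50 mm and 8.59 degrees, less where a joint would pass 70% of its speed; a pose out of reach is approached as far as the arm can. A call is refused whole if a number of a shift passes 1 or a number of a turn 1, either way. A call with a gripper value outside its range is refused whole. The fingers move at their own pace and stop on an object; the grip force is fixed at half the most. Time passes only in rows, so rows that do not move let the fingers close. It gives the time, the measured TCP pose, the force, the opening and the grip force at its end, in the units of the state.
- arm.observe(): the state, without advancing time (a new reading comes with each control period).
- arm.read_camera(name): name is "scene" or "side" or "wrist"; returns the picture (400x640x3 uint8, blue, green, red); there is no depth.
- arm.camera_params(name): a dict with "fx", "fy", "cx", "cy" (pixels), "camera_from_world" (4x4, takes a point from world to camera coordinates). Camera axes: x right, y down, z forward; pixel columns grow to the right and rows downward; lengths in mm; the calibration is good to about 2 mm. A picture is of the moment at which its call begins: read the wrist's pose just before it. camera_params takes no time and is no camera call; for the wrist camera it gives the pose at the moment of the call.
- arm.sign_off(): hands the job in; it is judged then, once.
The state is a dict: "time_s": time; "qpos": joint angles; "dq": joint speeds; "joint_torque": joint torques, N m; "ee_pos": TCP position; "tcp_rot": TCP orientation; "contact_force": force on the tool from outside, world axes, zero at the start; "torque": the same for the moment, N m; "width": finger opening in mm; "finger_force": force on a finger pad.
Only numpy, scipy, OpenCV 4.12 (cv2) and the standard library are available. Lean on these libraries where they do the work, as an engineer would, in place of code of your own. Each camera call takes 0.05 s, during which the arm holds its last target. There are 200 camera calls.

## Working session

There is one attempt and no reset: what is moved stays moved. The work goes in short steps, Python scripts to look and compute and a shell command to move; the robot and the scene stay as the last step left them, time stands still between calls to the robot, and variables do not carry over. Pictures are saved under pics/ and viewed, at most 14 in all, crops included, and the job is handed in when it is done.

```bash
mkdir -p pics
python3 - <<'E'
from rig import arm
import cv2, numpy as np
s=arm.observe(); print(s['time_s'],s['ee_pos'],s['tcp_rot'],s['width'])
for n in ['scene','side','wrist']:
    p=arm.camera_params(n); im=arm.read_camera(n); cv2.imwrite(f'pics/{n}0.png',im)
    print(n,p['fx'],p['fy'],p['cx'],p['cy']); print(np.round(np.array(p['camera_from_world']),3))
E
```

```text
0.0 [251.74706058 516.16608231 230.37440858] [ 2.24969710e-01  9.74365198e-01 -1.00094696e-03 -2.98219895e-04] 85.52809461914539
scene 392.4600441591799 392.4600441591799 321.418754835623 199.1738581801584
[[-7.020000e-01  7.120000e-01 -3.000000e-03  3.552730e+02]
 [ 5.970000e-01  5.860000e-01 -5.490000e-01 -2.167880e+02]
 [-3.890000e-01 -3.870000e-01 -8.360000e-01  1.230688e+03]
 [ 0.000000e+00  0.000000e+00  0.000000e+00  1.000000e+00]]
side 401.425375596647 401.425375596647 325.61443384012074 190.55791851289425
[[ 9.93000e-01 -1.17000e-01 -9.00000e-03 -4.90215e+02]
 [-8.50000e-02 -6.65000e-01 -7.42000e-01  1.68856e+02]
 [ 8.10000e-02  7.38000e-01 -6.70000e-01  9.80395e+02]
 [ 0.00000e+00  0.00000e+00  0.00000e+00  1.00000e+00]]
wrist 332.3259993322737 332.3259993322737 315.25115568660686 199.04987240184994
[[ 4.39000e-01  8.99000e-01 -1.00000e-03 -5.74106e+02]
 [ 8.65000e-01 -4.22000e-01  2.73000e-01 -3.46270e+01]
 [ 2.45000e-01 -1.21000e-01 -9.62000e-01  3.77999e+02]
 [ 0.00000e+00  0.00000e+00  0.00000e+00  1.00000e+00]]
```

View pics/scene0.png

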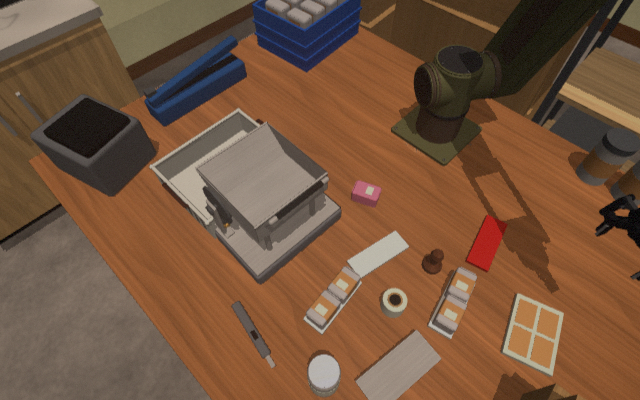

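View pics/side0.png

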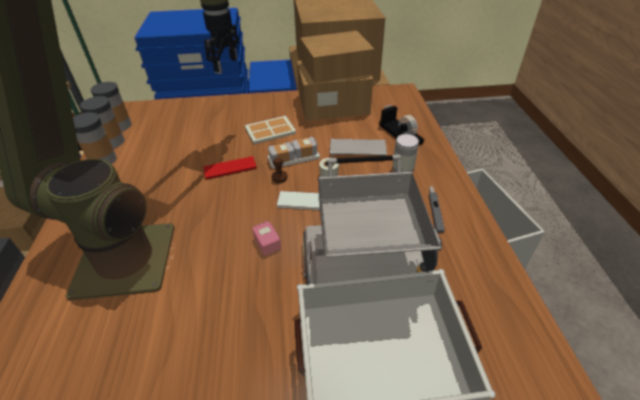

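The scene view shows board A with two bricks at about (333,300), board B with two bricks at (453,300), and the empty board at (378,255). The stand is at (398,367), the skip at (262,172), the basket at (210,165), the red decoy at (487,243) and the pink decoy at (366,193). The side view agrees, and the basket lies on the near (-y) side.

```bash
cat > h.py <<'E'
import numpy as np, cv2
from rig import arm
def ray(p,u,v):
    T=np.array(p['camera_from_world']); R=T[:3,:3]; c=-R.T@T[:3,3]
    d=R.T@np.array([(u-p['cx'])/p['fx'],(v-p['cy'])/p['fy'],1]); return c,d
def toz(p,u,v,z):
    c,d=ray(p,u,v); return (c+d*(z-c[2])/d[2])[:2]
def proj(p,X):
    T=np.array(p['camera_from_world']); q=T[:3,:3]@np.array(X)+T[:3,3]; return np.array([p['fx']*q[0]/q[2]+p['cx'],p['fy']*q[1]/q[2]+p['cy']])
def yaw():  # tool x and y axes in world
    from scipy.spatial.transform import Rotation as Ro
    return Ro.from_quat(arm.observe()['tcp_rot']).as_matrix()
def rect(p,mask,z,amin=60):
    "min-area rects (world) of blobs of mask lying at height z"
    out=[]
    for c in cv2.findContours(mask,cv2.RETR_EXTERNAL,cv2.CHAIN_APPROX_NONE)[0]:
        if cv2.contourArea(c)<amin: continue
        w=np.array([toz(p,*q,z) for q in c[:,0,:].astype(float)],np.float32)
        (x,y),(a,b),t=cv2.minAreaRect(w)
        if a<b: a,b,t=b,a,t+90
        out.append((x,y,a,b,(t+90)%180-90))
    return out
E
python3 - <<'E'
from h import *
p=arm.camera_params('scene')
for n,u,v,z in [('A1',347,277,52),('A2',323,308,52),('B1',463,278,52),('B2',450,314,52),('empty',378,255,12),('stand',398,365,28),('roll',394,300,45),('caddy',323,367,110),('stamp',434,252,74),('red',487,243,12),('pink',367,190,40),
 ('stand c1',357,380,28),('stand c2',412,333,28),('stand c3',440,354,28),
 ('scale base corner',262,275,58),('base right',340,213,58),('bar',0,0,245)][:-1]:
    print(n,np.round(toz(p,u,v,z)))
im=cv2.imread('pics/scene0.png'); cv2.imwrite('pics/crop0.png',cv2.resize(im[100:290,140:400],None,fx=3,fy=3,interpolation=cv2.INTER_CUBIC))
E
```

```text
A1 [570. 146.]
A2 [661. 157.]
B1 [384. 339.]
B2 [475. 365.]
empty [459. 153.]
stand [631. 350.]
roll [534. 257.]
caddy [755. 250.]
stamp [389. 255.]
red [239. 329.]
pink [345.  14.]
stand c1 [713. 308.]
stand c2 [558. 330.]
stand c3 [551. 400.]
scale base corner [706.   4.]
base right [457.  19.]
```

View pics/crop0.png

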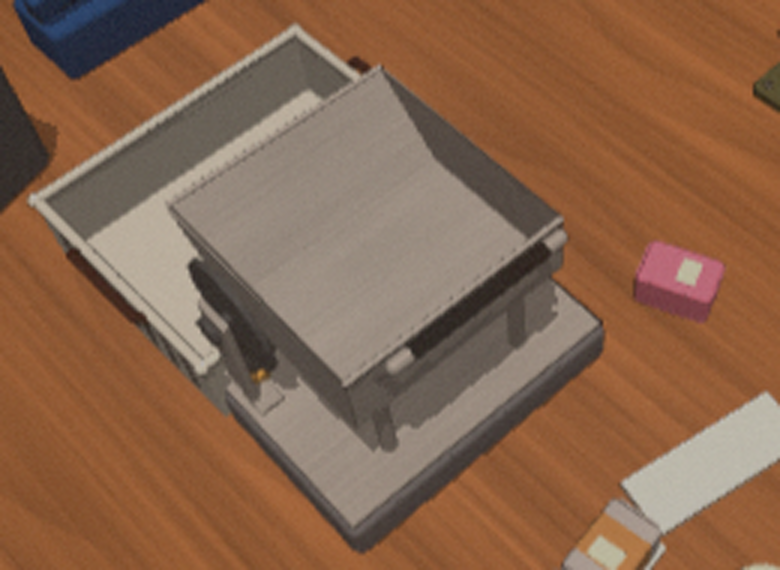

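The crop shows the bar upright from crop (400,360) to (558,240). The rear rim corners are at (345,385) and (563,225), and the base's rear top corners at (352,527) and (603,325).

Run:
```python
from h import *
p=arm.camera_params('scene')
f=lambda u,v,z: toz(p,140+u/3,100+v/3,z)
L=[('base',f(352,527,58),f(603,325,58),-165,140),('bar',f(396,358,245),f(562,238,245),-170,75),('rim',f(347,384,220),f(563,224,220),-75,103),('lip',f(170,207,220),f(380,68,220),135,103)]
for n,a,b,sx,h in L:
    d=a-b; print(n,a.round(1),b.round(1),'len',np.linalg.norm(d).round(1),2*h,'ang',np.degrees(np.arctan2(d[1],d[0])).round(2))
# fit scale pose: scale coords -> world. 'a' is world +x side
from scipy.optimize import least_squares
src=[];dst=[]
for n,a,b,sx,h in L:
    src+=[(sx,h),(sx,-h)];dst+=[a,b]
src=np.array(src,float);dst=np.array(dst)
R=lambda t:np.array([[np.cos(t),-np.sin(t)],[np.sin(t),np.cos(t)]])
r=least_squares(lambda q:((src@R(q[2]).T+q[:2])-dst).ravel(),[600,-80,-1.57],loss='soft_l1'); print(r.x,np.degrees(r.x[2]),r.fun.reshape(-1,2).round(1))
s=arm.observe();print(s['ee_pos'],yaw().round(3))
# wrist image
im=cv2.imread('pics/scene0.png');hsv=cv2.cvtColor(im,cv2.COLOR_BGR2HSV)
for q in [(378,255),(340,265),(366,345),(240,180),(333,300),(347,277),(323,310),(463,272)]: print(q,hsv[q[1],q[0]])
```

```text
base [714.4  -2. ] [445.5  10.8] len 269.2 280 ang -2.73
bar [649.4   5.9] [503.5  15.8] len 146.3 150 ang -3.89
rim [678.  -15.3] [480.5  -5. ] len 197.7 206 ang -2.98
lip [ 673.  -223.6] [ 471.2 -219.3] len 201.8 206 ang -1.22
[ 574.55313348 -122.65122368   -1.58911154] -91.04938413942321 [[  3.2  41.8]
 [ -7.9  34.1]
 [  3.3  40. ]
 [ -0.8  32.9]
 [  0.9 -34.2]
 [ -7.6 -40.7]
 [  2.1 -35.9]
 [ -2.1 -36.5]]
[251.81424876 516.31963396 230.56696855] [[-0.899  0.438 -0.001]
 [ 0.438  0.899 -0.001]
 [ 0.    -0.002 -1.   ]]
(378, 255) [ 23  23 186]
(340, 265) [ 12 164 146]
(366, 345) [ 12 160 151]
(240, 180) [ 13  44 151]
(333, 300) [ 13  38 167]
(347, 277) [ 14 152 173]
(323, 310) [ 27  39 188]
(463, 272) [ 10  35 166]
```

Run:
```python
from h import *
from scipy.optimize import least_squares
p=arm.camera_params('scene')
f=lambda u,v,z: toz(p,140+u/3,100+v/3,z)
L=[(f(352,527,58),f(603,325,58),-165,140,0),(f(396,358,245),f(562,238,245),-170,75,0),(f(347,384,220),f(563,224,220),-75,103,1),(f(170,207,220),f(380,68,220),135,103,1)]
R=lambda t:np.array([[np.cos(t),-np.sin(t)],[np.sin(t),np.cos(t)]])
def F(q):
    o=[]
    for a,b,sx,h,k in L:
        for w,y in((a,h),(b,-h)): o+=list(R(q[2])@[sx+k*q[3],y]+q[:2]-w)
    return o
r=least_squares(F,[600,-150,-1.57,-70],loss='soft_l1'); print(r.x,np.degrees(r.x[2]),r.fun.reshape(-1,2).round(1))
q=r.x
for n,x,y in [('hinge',0,0),('floor',q[3],0),('bar',-170,0)]: print(n,(R(q[2])@[x,y]+q[:2]).round(1))
```

```text
[ 572.09093793 -160.17053351   -1.61025595  -74.74016791] -92.26086962068912 [[ 4.1  1.2]
 [-6.7 -0.6]
 [ 4.4  0.8]
 [ 0.4 -3.2]
 [ 3.   0.7]
 [-5.5 -1.4]
 [-0.3 -0.9]
 [-4.4  3. ]]
hinge [ 572.1 -160.2]
floor [575.  -85.5]
bar [578.8   9.7]
```

```bash
cat >> h.py <<'E'
def plan(x,y,z,deg=None):
    "turn units first, then total shift units in tool axes after the turn; deg = world angle of tool y (mod 180)"
    s=arm.observe(); M=yaw(); a=np.degrees(np.arctan2(M[1,1],M[0,1])); t=0
    if deg is not None: t=(deg-a+90)%180-90
    b=np.radians(a+t); Y=np.array([np.cos(b),np.sin(b)]); X=np.array([Y[1]*-1,Y[0]])
    d=np.array([x,y])-s['ee_pos'][:2]
    print('turn %.2f | shift x %.2f y %.2f z %.2f | q6 %.2f'%(-t/6,d@X/50,d@Y/50,-(z-s['ee_pos'][2])/50,s['qpos'][5]))
E
python3 -c "
from h import *
plan(540,200,300,97)"
python3 -m jog '1 0 0 -0.23 -0.92; 1 0 0 -0.23 -0.92; 1 0 0 -0.23 -0.92; 1 0 0 -0.23 -0.92; 1 0 0 -0.23 -0.92; 1 0 0 -0.23 -0.92'
python3 -m jog '1 -0.6 -0.75 0 0; 1 -0.6 -0.75 0 0; 1 -0.6 -0.75 0 0; 1 -0.6 -0.75 0 0; 1 -0.6 -0.75 0 0; 1 -0.6 -0.75 0 0; 1 -0.6 -0.75 0 0; 1 -0.6 -0.75 0 0'
python3 -m jog '1 -0.5 -0.6 0 0; 1 0 -0.4 0 0; 1 0 0 0 0'
python3 - <<'E'
from h import *
s=arm.observe();print(s['time_s'],s['ee_pos'],yaw().round(3)[:2],s['contact_force'])
p=arm.camera_params('wrist');im=arm.read_camera('wrist');cv2.imwrite('pics/w1.png',im);import pickle;pickle.dump(p,open('w1.pkl','wb'))
E
```

```text
turn -5.50 | shift x -4.95 y -6.98 z -1.39 | q6 -0.07
time_s: 0.75
ee_pos: [251.9, 516.5, 300.3]
tcp_rot: [-0.064, 0.998, -0.0, -0.0]
contact_force: [0.5, 0.4, -0.4]
width: 85.2
finger_force: 0.0
time_s: 1.55
ee_pos: [528.4, 247.2, 300.1]
tcp_rot: [-0.062, 0.998, 0.0, -0.0]
contact_force: [1.2, 0.9, 0.3]
width: 85.6
finger_force: 0.0
time_s: 1.85
ee_pos: [559.3, 199.4, 299.5]
tcp_rot: [-0.06, 0.998, -0.001, -0.001]
contact_force: [-0.4, 0.8, 0.7]
width: 85.5
finger_force: 0.0
1.85 [559.27689972 199.42806638 299.47552611] [[-0.993 -0.12  -0.001]
 [-0.12   0.993 -0.002]] [-0.43827019  0.83138096  0.71098391]
```

View pics/w1.png

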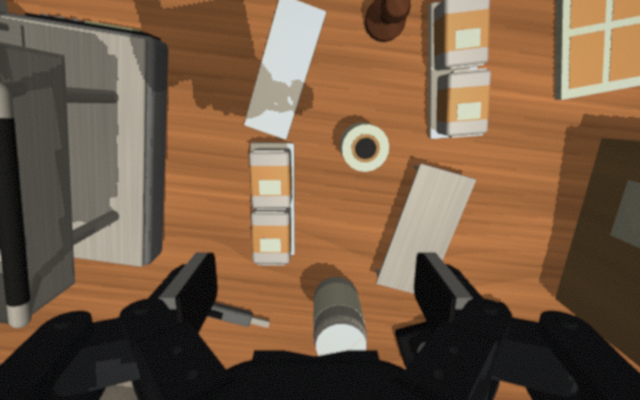

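The wrist view shows A's bricks at (269,177) and (270,236), and B's at (464,32) and (463,102). The empty board is at (286,68), the stand at (427,227), the label roll at (365,147), the stamp at (385,18) and the caddy at (340,310).

Run:
```python
from h import *
import pickle
p=pickle.load(open('w1.pkl','rb'));im=cv2.imread('pics/w1.png');hsv=cv2.cvtColor(im,cv2.COLOR_BGR2HSV)
for q in [(270,160),(269,172),(270,212),(291,200),(464,20),(464,85),(300,30),(430,220),(330,240),(258,180),(284,160)]: print(q,hsv[q[1],q[0]])
low=((hsv[...,1]<75)&(hsv[...,2]>110)).astype(np.uint8)*255
org=((hsv[...,1]>75)&(hsv[...,2]>185)).astype(np.uint8)*255
n,l,st,c=cv2.connectedComponentsWithStats(low)
for i in range(1,n):
    if st[i,4]>60: print('low',st[i],c[i].round())
n,l,st,c=cv2.connectedComponentsWithStats(org)
for i in range(1,n):
    if st[i,4]>60: print('org',st[i],c[i].round(1),toz(p,*c[i],52).round(1))
cv2.imwrite('pics/w1c.png',cv2.resize(im[0:280,235:500],None,fx=2.1,fy=2.1,interpolation=cv2.INTER_CUBIC))
```

```text
(270, 160) [ 21  24 205]
(269, 172) [ 15 141 212]
(270, 212) [ 21  25 172]
(291, 200) [ 54   8 156]
(464, 20) [ 16 138 204]
(464, 85) [ 19  29 210]
(300, 30) [ 94   9 219]
(430, 220) [ 20  32 192]
(330, 240) [ 13 155 156]
(258, 180) [ 16 114 206]
(284, 160) [ 18  24 210]
low [ 244    0   82  140 6426] [284.  67.]
low [445   0  45  14 509] [465.   5.]
low [ 560    0   80  100 2509] [592.  53.]
low [ 430    2   61  137 3854] [460.  82.]
low [    0    15   146   252 17143] [101. 134.]
low [  0  86   8  32 185] [  3. 103.]
low [ 341  123   48   49 1193] [365. 147.]
low [ 249  143   46  122 3595] [273. 201.]
low [ 377  164   99  129 6251] [425. 223.]
low [  7 306  21  22 380] [ 17. 316.]
low [249 317  20  10 123] [259. 322.]
low [ 315  319   52   37 1381] [341. 338.]
org [570   0  37  29 897] [587.2  12.5] [363.3 463.5]
org [613   0  27  21 480] [625.8   8.8] [355.2 502.4]
org [ 447    9   42   43 1067] [467.5  25.9] [390.8 341.8]
org [ 609   23   31   58 1519] [625.1  52.3] [395.8 517.3]
org [ 569   30   36   59 1788] [586.2  59. ] [407.3 477.9]
org [501  74  50  11 221] [528.7  79.1] [434.8 421.9]
org [ 449   85  155   38 1307] [488.8  99. ] [460.7 383.6]
org [252 165  37  31 738] [269.9 177.2] [579.3 147.1]
org [453 165  65  11 124] [483.3 170. ] [540.3 398.2]
org [167 188  81  11 142] [210.7 193.4] [607.9  77.5]
org [253 225  35  28 640] [270.4 235.8] [654.2 154. ]
org [345 224  37   9 108] [364.7 228.3] [630.  270.1]
org [452 235  39   9 167] [468.  239.3] [629.  401.6]
```

View pics/w1c.png

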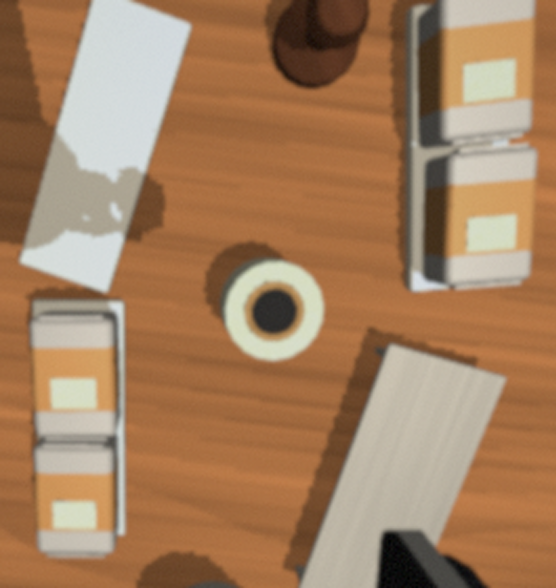

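The crop gives the brick top faces: A1 (33..113, 318..437), A2 (36..112, 447..545), B1 about (440..533, 3..137) and B2 (452..535, 150..280). It also gives the board and stand edges.

Run:
```python
from h import *
import pickle
p=pickle.load(open('w1.pkl','rb'))
f=lambda u,v,z: toz(p,235+(u+.5)/2.1-.5,(v+.5)/2.1-.5,z)
Q={'A1':([(33,318),(113,320),(114,436),(35,438)],52),'A2':([(36,448),(113,447),(112,553),(38,545)],52),'B2':([(452,153),(537,149),(530,278),(447,284)],52),'B1':([(443,25),(534,18),(531,102),(442,110)],52),
'E':([(20,262),(107,292),(191,25),(92,-5)],12)}
for k,(c,z) in Q.items():
    w=np.array([f(*q,z) for q in c]); print(k,w.mean(0).round(1),'sides',[np.linalg.norm(w[i]-w[i-1]).round(1) for i in range(4)],'ang', [np.degrees(np.arctan2(*(w[i]-w[i-1])[::-1])).round(1) for i in range(4)])
for n,c in [('boardA',[(33,300),(123,300),(124,533)]),('boardB',[(411,8),(411,290),(447,290),(521,284)])]: print(n,[f(*q,12).round(1) for q in c])
im=cv2.imread('pics/w1.png');hsv=cv2.cvtColor(im,cv2.COLOR_BGR2HSV)
print('stand', [f(*q,28).round(1) for q in [(393,345),(505,378)]])
plan(579.5,147,120,96)
```

```text
A1 [583.2 147.4] sides [np.float64(70.1), np.float64(44.6), np.float64(67.7), np.float64(46.2)] ang [np.float64(-175.2), np.float64(95.4), np.float64(6.1), np.float64(-81.6)]
A2 [656.5 154.1] sides [np.float64(62.4), np.float64(45.2), np.float64(68.4), np.float64(45.4)] ang [np.float64(-175.0), np.float64(97.7), np.float64(5.1), np.float64(-89.9)]
B2 [467.9 362.4] sides [np.float64(67.7), np.float64(44.2), np.float64(66.5), np.float64(45.3)] ang [np.float64(-169.2), np.float64(99.4), np.float64(11.7), np.float64(-79.0)]
B1 [395.1 342.2] sides [np.float64(39.4), np.float64(45.1), np.float64(38.8), np.float64(45.5)] ang [np.float64(-167.8), np.float64(100.8), np.float64(12.7), np.float64(-78.4)]
E [455.9 147.2] sides [np.float64(150.2), np.float64(54.9), np.float64(153.9), np.float64(56.1)] ang [np.float64(-11.6), np.float64(77.9), np.float64(168.0), np.float64(-98.3)]
boardA [array([546.2, 114.1]), array([539.7, 168.6]), array([693.7, 185.1])]
boardB [array([362.9, 309.3]), array([512.7, 341.8]), array([510.1, 363.5]), array([501.2, 407.2])]
stand [array([545.1, 332.4]), array([556.8, 403.9])]
turn 0.16 | shift x -0.30 y -1.12 z 3.59 | q6 -1.42
```

```bash
python3 -m jog '1 -0.12 -0.38 0.8 0.16; 1 -0.12 -0.38 0.8 0; 1 -0.12 -0.37 0.8 0; 1 0 0 0.8 0; 1 0 0 0.8 0; 1 0 0 0.6 0; 1 0 0 0 0' 
python3 -c "
from h import *
plan(583,147,17,95.5)"
```

```text
time_s: 2.6
ee_pos: [578.2, 148.8, 65.9]
tcp_rot: [-0.054, 0.999, -0.0, -0.005]
contact_force: [-0.7, -0.6, -0.6]
width: 85.2
finger_force: 0.0
turn 0.12 | shift x -0.09 y -0.05 z 0.98 | q6 -1.50
```

```bash
python3 -m jog '1 -0.09 -0.05 0.5 0.12; 1 0 0 0.48 0; 1 0 0 0 0; -1 0 0 0 0; -1 0 0 0 0; -1 0 0 0 0; -1 0 0 0 0; -1 0 0 0 0' 
python3 -m jog '-1 0 0 0 0; -1 0 0 0 0; -1 0 0 -0.4 0; -1 0 0 -0.8 0; -1 0 0 -0.8 0; -1 0 0 -0.8 0; -1 0 0 -0.8 0; -1 0 0 -0.8 0' 
python3 -c "
from h import *
plan(615,-60,275,95.5); plan(615,-60,275,87.7)"
```

```text
time_s: 3.4
ee_pos: [589.1, 146.8, 23.6]
tcp_rot: [-0.047, 0.999, 0.0, 0.002]
contact_force: [-0.1, 1.3, 6.5]
width: 47.5
finger_force: 62.4
time_s: 4.2
ee_pos: [586.9, 146.1, 243.7]
tcp_rot: [-0.047, 0.999, 0.0, 0.0]
contact_force: [-0.5, 0.5, -0.6]
width: 46.9
finger_force: 61.5
turn -0.01 | shift x -0.16 y -4.16 z -0.63 | q6 -1.49
turn 1.29 | shift x -0.73 y -4.10 z -0.63 | q6 -1.49
```

```bash
python3 -m jog '-1 0 0 -0.6 0.9; -1 0 0 -0.6 0.9; -1 0 0 0 0.95; -1 0 0 0 0.95; -1 0 0 0 0.95; -1 0 0 0 0.95; -1 0 0 0 0.95; -1 0 0 0 0.95' 
python3 -m jog '-1 0 0 0 0.95; -1 0 0 0 0.95; -1 0 0 0 0.95; -1 0 0 0 0.95; -1 0 0 0 0.95; -1 0 0 0 0.95; -1 0 0 0 0.95; -1 0 0 0 0.95'
python3 - <<'E'
from h import *
plan(618,-129,300,177.7)
p=arm.camera_params('wrist');im=arm.read_camera('wrist');cv2.imwrite('pics/w2.png',im);import pickle;pickle.dump(p,open('w2.pkl','wb'))
E
```

```text
time_s: 5.0
ee_pos: [586.9, 146.1, 301.9]
tcp_rot: [0.34, 0.94, 0.0, 0.0]
contact_force: [0.2, 0.5, -1.5]
width: 47.4
finger_force: 61.8
time_s: 5.8
ee_pos: [586.9, 146.1, 301.8]
tcp_rot: [0.678, 0.735, 0.0, 0.0]
contact_force: [0.7, -0.7, -1.1]
width: 47.0
finger_force: 61.8
turn 1.15 | shift x -5.47 y 0.84 z 0.04 | q6 0.09
```

View pics/w2.png

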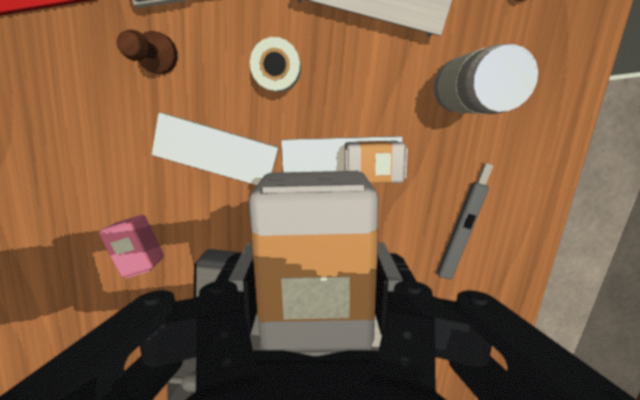

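The wrist view shows the brick held square between the fingers. Its near top edge is at row ~190, from column 252 to 376. A2 is at (376,162), untouched.

```bash
python3 - <<'E'
from h import *
import pickle
p=pickle.load(open('w2.pkl','rb'));s=arm.observe();M=yaw()
for zt in (324,330,336):
    a=[toz(p,u,v,zt)-s['ee_pos'][:2] for u,v in [(252,190),(376,190),(258,348),(372,348)]]
    print(zt,[(float((w@M[:2,0]).round(1)),float((w@M[:2,1]).round(1))) for w in a])
E
python3 -m jog '-1 -0.7 0.1 0 0.9; -1 -0.7 0.1 0 0.25; -1 -0.7 0.1 0 0; -1 -0.7 0.1 0 0; -1 -0.7 0.1 0 0; -1 -0.7 0.1 0 0; -1 -0.7 0.1 0 0; -1 -0.57 0.1 0 0'
python3 - <<'E'
from h import *
plan(618,-129,300,177.7)
E
```

```text
324 [(38.9, -24.0), (39.0, 22.1), (-31.0, -24.8), (-30.9, 24.1)]
330 [(40.4, -22.8), (40.5, 20.9), (-26.0, -23.6), (-25.9, 22.8)]
336 [(41.9, -21.7), (42.0, 19.8), (-20.9, -22.4), (-20.8, 21.6)]
time_s: 6.65
ee_pos: [622.3, -129.7, 301.7]
tcp_rot: [0.719, 0.695, -0.0, 0.0]
contact_force: [-1.2, -0.3, -0.7]
width: 47.0
finger_force: 61.8
turn 0.05 | shift x 0.01 y -0.09 z 0.03 | q6 -0.24
```

```bash
python3 -m jog '-1 -0.08 -0.09 0.5 0; -1 0 0 0.5 0; -1 0 0 0.5 0; -1 0 0 0.5 0; -1 0 0 0 0'
python3 -m jog '-1 0 0 0.1 0; -1 0 0 0.1 0; -1 0 0 0 0'
python3 -m jog '-1 0 0 0.08 0;-1 0 0 0 0'
python3 -m jog '-1 0 0 0.08 0;-1 0 0 0 0'
```

```text
time_s: 7.15
ee_pos: [615.0, -130.8, 197.8]
tcp_rot: [0.719, 0.695, -0.002, -0.004]
contact_force: [-1.1, 0.2, -1.7]
width: 47.3
finger_force: 61.7
time_s: 7.45
ee_pos: [618.4, -131.6, 192.0]
tcp_rot: [0.72, 0.694, 0.0, 0.001]
contact_force: [0.1, 0.7, -0.8]
width: 47.1
finger_force: 66.7
time_s: 7.65
ee_pos: [618.1, -131.5, 187.5]
tcp_rot: [0.72, 0.694, 0.0, 0.0]
contact_force: [-0.6, -0.4, -1.0]
width: 47.1
finger_force: 66.7
time_s: 7.85
ee_pos: [617.7, -131.4, 182.9]
tcp_rot: [0.72, 0.694, -0.0, -0.0]
contact_force: [0.0, -0.1, -0.7]
width: 47.0
finger_force: 66.7
```

```bash
for i in 1; do python3 -m jog '-1 0 0 0.08 0;-1 0 0 0 0'; done
python3 -m jog '-1 0 0 0.06 0;-1 0 0 0 0'
python3 -m jog '-1 0 0 0.06 0;-1 0 0 0 0'
```

```text
time_s: 8.05
ee_pos: [617.7, -131.4, 178.7]
tcp_rot: [0.72, 0.694, -0.0, -0.0]
contact_force: [0.5, 0.1, -0.6]
width: 47.0
finger_force: 66.8
time_s: 8.25
ee_pos: [617.8, -131.5, 175.8]
tcp_rot: [0.72, 0.694, -0.0, -0.0]
contact_force: [-0.4, -0.8, -1.5]
width: 47.0
finger_force: 66.8
time_s: 8.45
ee_pos: [617.8, -131.5, 172.9]
tcp_rot: [0.72, 0.694, -0.0, -0.0]
contact_force: [-0.2, -0.1, -1.8]
width: 46.9
finger_force: 66.8
```

```bash
python3 -m jog '-1 0 0 0.06 0;-1 0 0 0 0'
python3 -m jog '-1 0 0 0.06 0;-1 0 0 0 0'
```

```text
time_s: 8.65
ee_pos: [618.3, -131.5, 171.7]
tcp_rot: [0.72, 0.694, 0.0, 0.001]
contact_force: [-1.6, 1.6, 5.4]
width: 46.8
finger_force: 67.6
time_s: 8.85
ee_pos: [618.3, -131.6, 171.6]
tcp_rot: [0.72, 0.694, 0.001, 0.001]
contact_force: [-6.2, 1.8, 18.4]
width: 47.4
finger_force: 69.2
```

```bash
python3 -m jog '-1 0 0 -0.06 0;0.3 0 0 0 0;0.3 0 0 0 0;0.3 0 0 0 0;0.3 0 0 -0.3 0;0.3 0 0 -0.7 0;0.5 0 0 -0.8 0;1 0 0 -0.7 0.5'
cat >> h.py <<'E'
def bricks(f=None):
    p=arm.camera_params('scene'); im=cv2.imread(f) if f else arm.read_camera('scene'); hsv=cv2.cvtColor(im,cv2.COLOR_BGR2HSV)
    if not f: cv2.imwrite('pics/last_scene.png',im)
    org=((hsv[...,1]>75)&(hsv[...,2]>165)).astype(np.uint8)*255
    n,l,st,c=cv2.connectedComponentsWithStats(org)
    for i in range(1,n):
        if st[i,4]>40 and 280<c[i][0]<490: print('px',c[i].round(1),st[i,4],toz(p,*c[i],52).round(1))
E
python3 - <<'E'
from h import *
bricks('pics/scene0.png'); print(); bricks(); plan(657,154,120,95.5)
E
```

```text
time_s: 9.65
ee_pos: [618.1, -131.6, 296.2]
tcp_rot: [0.738, 0.675, -0.0, -0.0]
contact_force: [0.6, 0.3, 0.8]
width: 76.5
finger_force: 0.0
px [366.1 190.2] 292 [354.2  17.2]
px [485.7 243.7] 1023 [270.  328.8]
px [345.1 280.6] 202 [579.5 149.1]
px [463.5 282.1] 212 [391.4 345.3]
px [324.2 306. ] 230 [655.6 156.2]
px [452.6 310.5] 233 [464.2 365.1]
px [480.1 337. ] 75 [471.  439.1]

px [379.6 150.2] 159 [222.8 -46.3]
px [365.9 189.8] 322 [353.6  16.1]
px [350.7 220. ] 80 [450.9  49.7]
px [487.1 242.1] 1151 [264.  328.8]
px [350.6 231.8] 142 [476.1  72.3]
px [326.  255.5] 56 [565.   73.5]
px [303.4 265.2] 62 [620.3  53. ]
px [305.7 276.9] 96 [636.7  77.8]
px [289.6 269.5] 45 [650.3  37.7]
px [463.6 282.2] 229 [391.6 345.7]
px [324.1 306.1] 253 [656.  156.3]
px [475.4 328.3] 782 [462.4 421.9]
px [356.1 339. ] 214 [658.9 254.1]
px [439.6 344.2] 118 [543.6 386.4]
px [455.6 370.9] 104 [564.1 440.1]
px [412.  394.4] 100 [660.7 403.4]
turn 13.20 | shift x 1.26 y -5.63 z 3.67 | q6 -0.18
```

```bash
python3 -m jog '1 0 0 0 0.95;1 0 0 0 0.95;1 0 0 0 0.95;1 0 0 0 0.95;1 0 0 0 0.95;1 0 0 0 0.95;1 0 0 0 0.95;1 0 0 0 0.95'
python3 -m jog '1 0 0 0 0.95;1 0 0 0 0.95;1 0 0 0 0.95;1 0 0 0 0.95;1 0 0 0 0.95;1 0 0 0 0.85;1 0.2 -0.9 0 0;1 0.2 -0.9 0 0'
python3 -m jog '1 0.2 -0.9 0 0;1 0.2 -0.9 0 0;1 0.2 -0.9 0 0;1 0.2 -0.9 0 0;1 0 -0.25 0.9 0;1 0 0 0.9 0;1 0 0 0.9 0;1 0 0 0.9 0'
python3 -m jog '1 0 0 0 0'
python3 -c "
from h import *
plan(656.5,154,20,95.5)"
```

```text
time_s: 10.5
ee_pos: [618.0, -131.5, 294.4]
tcp_rot: [0.942, 0.335, -0.0, -0.0]
contact_force: [-0.2, -0.8, 0.5]
width: 85.5
finger_force: 0.0
time_s: 11.3
ee_pos: [629.0, -40.4, 294.3]
tcp_rot: [0.999, 0.048, -0.0, -0.0]
contact_force: [0.5, -0.0, -0.5]
width: 85.4
finger_force: 0.0
time_s: 12.1
ee_pos: [649.1, 156.0, 113.1]
tcp_rot: [0.999, 0.051, -0.0, 0.0]
contact_force: [0.4, 0.3, -0.3]
width: 85.0
finger_force: 0.0
time_s: 12.2
ee_pos: [643.5, 154.6, 107.5]
tcp_rot: [0.999, 0.05, -0.008, 0.001]
contact_force: [-1.8, 0.2, 0.5]
width: 85.6
finger_force: 0.0
turn 0.04 | shift x 0.26 y 0.04 z 1.75 | q6 1.64
```

```bash
python3 -m jog '1 0.24 0.04 0.5 0.04; 1 0 0 0.6 0; 1 0 0 0.6 0; 1 0 0 0 0; 1 0 0 0 0'
python3 -m jog '-1 0 0 0 0; -1 0 0 0 0; -1 0 0 0 0; -1 0 0 0 0; -1 0 0 0 0;-1 0 0 0 0'
python3 -m jog '-1 0 0 -0.3 0; -1 0 0 -0.8 0; -1 0 0 -0.8 0; -1 0 0 -0.9 0; -1 0 0 -0.9 0; -1 0 0 -0.9 0;-1 0 0 -0.9 0;-1 0 0 0 0'
python3 - <<'E'
from h import *
plan(621,-54.3,300,177.7); s=arm.observe();M=yaw()
p=arm.camera_params('wrist');im=arm.read_camera('wrist');cv2.imwrite('pics/w3.png',im)
hsv=cv2.cvtColor(im,cv2.COLOR_BGR2HSV);low=((hsv[...,1]<70)&(hsv[...,2]>100)).astype(np.uint8)*255
print('col313',[(v,int(hsv[v,313,1]),int(hsv[v,313,2])) for v in range(170,210,3)])
E
```

```text
time_s: 12.7
ee_pos: [662.6, 154.8, 31.6]
tcp_rot: [0.999, 0.048, 0.0, -0.0]
contact_force: [0.7, 0.2, 0.3]
width: 85.7
finger_force: 0.0
time_s: 13.3
ee_pos: [663.2, 155.0, 32.7]
tcp_rot: [0.999, 0.048, 0.002, -0.0]
contact_force: [-1.0, -0.1, 6.8]
width: 46.6
finger_force: 63.7
time_s: 14.1
ee_pos: [664.8, 155.4, 315.4]
tcp_rot: [0.999, 0.048, 0.008, -0.001]
contact_force: [0.5, -0.2, 0.2]
width: 46.5
finger_force: 62.8
turn -13.70 | shift x -4.23 y -0.71 z 0.31 | q6 1.64
col313 [(170, 6, 227), (173, 6, 227), (176, 6, 227), (179, 6, 227), (182, 4, 227), (185, 7, 210), (188, 24, 95), (191, 21, 95), (194, 23, 90), (197, 25, 92), (200, 19, 95), (203, 22, 171), (206, 23, 207), (209, 25, 175)]
```

```bash
python3 -m jog '-1 0 0 0 -0.98;-1 0 0 0 -0.98;-1 0 0 0 -0.98;-1 0 0 0 -0.98;-1 0 0 0 -0.98;-1 0 0 0 -0.98;-1 0 0 0 -0.98;-1 0 0 0 -0.98'
python3 -m jog '-1 0 0 0 -0.98;-1 0 0 0 -0.98;-1 0 0 0 -0.98;-1 0 0 0 -0.98;-1 0 0 0 -0.98;-1 0 0 0 -0.96;-1 -0.6 -0.1 0 0;-1 -0.6 -0.1 0 0'
python3 -m jog '-1 -0.6 -0.1 0 0;-1 -0.6 -0.1 0 0;-1 -0.6 -0.1 0 0;-1 -0.6 -0.1 0 0;-1 -0.4 -0.1 0 0;-1 0 0 0 0;-1 0 0 0 0'
python3 -c "
from h import *
plan(621.3,-47.6,195,177.7)"
```

```text
time_s: 14.95
ee_pos: [660.2, 154.5, 303.4]
tcp_rot: [0.896, 0.445, -0.002, -0.001]
contact_force: [0.2, 0.4, -0.9]
width: 46.7
finger_force: 62.6
time_s: 15.75
ee_pos: [647.7, 95.3, 303.2]
tcp_rot: [0.72, 0.694, -0.002, -0.001]
contact_force: [-0.0, -0.3, -0.2]
width: 46.5
finger_force: 62.7
time_s: 16.45
ee_pos: [617.7, -43.6, 304.2]
tcp_rot: [0.722, 0.692, -0.0, -0.001]
contact_force: [-0.8, 1.2, -2.1]
width: 46.6
finger_force: 62.7
turn -0.01 | shift x -0.08 y 0.08 z 2.18 | q6 -0.10
```

```bash
python3 -m jog '-1 -0.12 0.08 0.5 0;-1 0 0 0.5 0;-1 0 0 0.5 0;-1 0 0 0.5 0;-1 0 0 0 0;-1 0 0 0 0'
python3 -m jog '-1 0 0 0.1 0;-1 0 0 0.1 0;-1 0 0 0.1 0;-1 0 0 0 0'
python3 -m jog '-1 0 0 0.08 0;-1 0 0 0 0'
```

```text
time_s: 17.05
ee_pos: [621.2, -55.2, 207.0]
tcp_rot: [0.721, 0.693, -0.004, 0.004]
contact_force: [-6.0, -17.4, 9.1]
width: 46.9
finger_force: 110.1
time_s: 17.45
ee_pos: [625.6, -56.5, 204.4]
tcp_rot: [0.721, 0.693, 0.0, 0.01]
contact_force: [-16.3, -18.6, 56.5]
width: 46.8
finger_force: 116.6
time_s: 17.65
ee_pos: [626.3, -56.6, 203.8]
tcp_rot: [0.721, 0.693, 0.001, 0.012]
contact_force: [-21.3, -18.2, 71.7]
width: 47.0
finger_force: 118.9
```

```bash
python3 -m jog '-1 0 0 -0.4 0;-1 0 0 -0.6 0;-1 0 0 -0.8 0;-1 0 0 0 0;-1 0 0 0 0'
python3 - <<'E'
from h import *
s=arm.observe();print(s['ee_pos'])
im=arm.read_camera('scene');cv2.imwrite('pics/s4.png',cv2.resize(im[60:300,120:400],None,fx=2.5,fy=2.5,interpolation=cv2.INTER_CUBIC))
im=arm.read_camera('wrist');cv2.imwrite('pics/w4.png',im)
E
```

```text
time_s: 18.15
ee_pos: [623.0, -48.5, 277.2]
tcp_rot: [0.721, 0.693, 0.001, 0.001]
contact_force: [0.3, 0.9, -1.9]
width: 46.7
finger_force: 110.5
[622.95749674 -48.53980885 277.17460429]
```

View pics/s4.png

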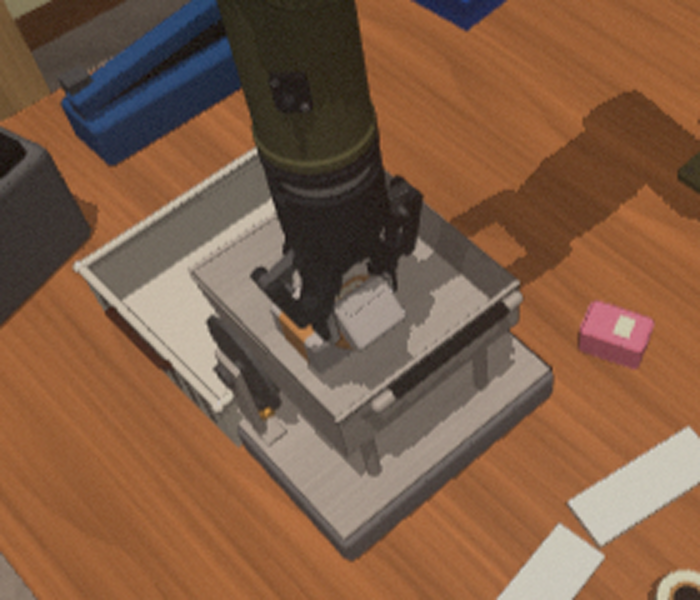

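View pics/w4.png

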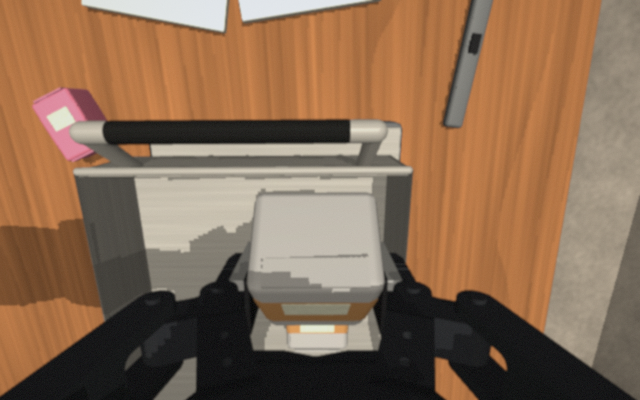

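The scene crop shows the held brick pitched, with its rear end up, above the skip. The first brick lies flat in the front slot, and the skip is upright. In the wrist view the rear rim is at row ~171 (cols 75–412), the bar is at row 131 (cols 72–387), and the brick's end face is tilted up at (315,240).

Run:
```python
from h import *
p=arm.camera_params('wrist')
for n,u,v,z in [('rimL',76,172,220),('rimR',411,171,220),('barL',72,131,245),('barR',387,131,245),('floor backL',137,178,160),('floor L mid',152,285,160),('floor backR',375,178,160),('brick1 frontL',288,343,200),('brick1 frontR',348,345,200),
  ('held endface topL',258,197,300),('endface bottomL',250,288,300),('topR',375,195,300),('botR',383,285,300)]:
    print(n,toz(p,u,v,z).round(1))
```

```text
rimL [478.3 -12.5]
rimR [679.5 -19.8]
barL [499.8  12.7]
barR [659.6   6.4]
floor backL [480.8 -29.2]
floor L mid [ 476.2 -123.8]
floor backR [668.3 -36.6]
brick1 frontL [ 595.6 -155.2]
brick1 frontR [ 641.8 -158.7]
held endface topL [601.8 -10.9]
endface bottomL [595.4 -47.9]
topR [644.3 -11.8]
botR [647.8 -48.5]
```

```bash
python3 -m jog '-1 -0.3 0 -0.4 0;-1 -0.5 -0.6 0 0;-1 -0.5 -0.6 0 0;-1 0 -0.53 0 0;-1 0 0 0.5 0;-1 0 0 0.4 0;-1 0 0 0 0;-1 0 0 0 0'
python3 -m jog '-1 0 0 0.4 0;-1 0 0 0 0'
python3 -m jog '-1 0 0 0.2 0;-1 0 0 0 0'
python3 -m jog '-1 0 0 0.2 0;-1 0 0 0 0'
```

```text
time_s: 19.05
ee_pos: [532.6, -110.9, 249.9]
tcp_rot: [0.721, 0.693, -0.001, -0.002]
contact_force: [0.5, -0.0, -1.8]
width: 46.6
finger_force: 110.4
time_s: 19.25
ee_pos: [532.5, -110.8, 229.9]
tcp_rot: [0.721, 0.693, -0.001, -0.002]
contact_force: [-0.3, 0.1, -1.0]
width: 46.6
finger_force: 110.4
time_s: 19.45
ee_pos: [533.1, -111.1, 220.8]
tcp_rot: [0.721, 0.693, -0.0, -0.001]
contact_force: [1.0, 0.2, -1.5]
width: 46.7
finger_force: 110.4
time_s: 19.65
ee_pos: [532.7, -111.1, 210.3]
tcp_rot: [0.721, 0.693, -0.0, -0.001]
contact_force: [-1.1, -0.3, -1.6]
width: 47.0
finger_force: 110.4
```

```bash
for i in 1 2; do :; done
python3 -m jog '-1 0 0 0.1 0;-1 0 0 0 0'|grep -E 'ee_pos|contact'
python3 -m jog '-1 0 0 0.1 0;-1 0 0 0 0'|grep -E 'ee_pos|contact'
python3 -m jog '-1 0 0 0.1 0;-1 0 0 0 0'|grep -E 'ee_pos|contact'
```

```text
ee_pos: [533.0, -111.2, 205.8]
contact_force: [0.4, -0.1, -1.8]
ee_pos: [533.0, -111.2, 200.7]
contact_force: [0.4, -0.3, -0.9]
ee_pos: [532.9, -111.2, 195.6]
contact_force: [0.4, -0.1, -0.8]
```

```bash
python3 -m jog '-1 0 0 0.1 0;-1 0 0 0 0'|grep -E 'ee_pos|contact'
python3 -m jog '-1 0 0 0.1 0;-1 0 0 0 0'|grep -E 'ee_pos|contact'
python3 -m jog '-1 0 0 0.1 0;-1 0 0 0 0'|grep -E 'ee_pos|contact'
```

```text
ee_pos: [533.9, -111.5, 191.9]
contact_force: [-0.5, 0.9, 2.5]
ee_pos: [533.9, -111.3, 191.3]
contact_force: [-8.2, 3.1, 28.4]
ee_pos: [534.0, -111.2, 190.9]
contact_force: [-16.5, 6.1, 56.3]
```

```bash
python3 -m jog '-1 0 0 -0.12 0;-1 0 0 0 0;0.3 0 0 0 0;0.3 0 0 0 0;0.3 0 0 0 0;0.3 0 0 0 0'
python3 -m jog '0.4 0 0 -0.4 0;0.4 0 0 -0.8 0;0.4 0 0 -0.8 0;0.4 0 0 0 0;0.4 0 0 0 0'
python3 - <<'E'
from h import *
im=arm.read_camera('wrist');cv2.imwrite('pics/w5.png',im)
im2=arm.read_camera('scene');c=cv2.resize(im2[120:240,170:350],(600,400),interpolation=cv2.INTER_CUBIC)
cv2.imwrite('pics/m5.png',np.vstack([cv2.resize(im[130:400,60:460],(600,405))[:,:],c])[:600] if 0 else np.hstack([cv2.resize(im[130:400],(480,202)),cv2.resize(c,(303,202))]))
E
```

```text
time_s: 21.45
ee_pos: [533.1, -111.3, 186.5]
tcp_rot: [0.721, 0.693, -0.0, -0.001]
contact_force: [-0.6, -0.3, -0.5]
width: 55.5
finger_force: 0.0
time_s: 21.95
ee_pos: [533.9, -111.5, 287.9]
tcp_rot: [0.721, 0.693, 0.0, 0.001]
contact_force: [-0.2, -1.0, -1.0]
width: 59.9
finger_force: 0.0
```

View pics/m5.png

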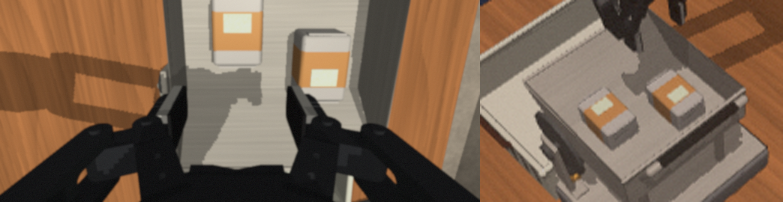

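The montage shows both bricks lying flat in the skip: brick 2 at about (237,30), in the rear of the left column, and brick 1 at about (322,65).

Run:
```python
from h import *
p=arm.camera_params('wrist');im=cv2.imread('pics/w5.png');hsv=cv2.cvtColor(im,cv2.COLOR_BGR2HSV)
m=((hsv[...,1]>75)&(hsv[...,2]>120)).astype(np.uint8)*255; m[:60]=0; m[:,:240]=0; m[:,490:]=0
n,l,st,c=cv2.connectedComponentsWithStats(m)
for i in range(1,n):
    if st[i,4]>150: print(st[i],c[i].round(1),toz(p,*c[i],200).round(1))
f=lambda u,v:toz(p,u/.75,v/.75+130,200).round(1)
print('b2 near/front edge',f(213,64),f(262,64),'b1 rear edge',f(294,52),f(349,50),'b1 front',f(300,100),f(347,100))
print('rear rim row', [ (v,int(hsv[v,300,2])) for v in range(60,130,4)])
cv2.imwrite('pics/w5c.png',im[40:300,220:500])
```

```text
[ 282  145   69   53 2545] [315.7 175.3] [533.1 -89. ]
[ 398  198   69   50 2177] [431.4 218.6] [ 615.5 -124.2]
[468 370  20  30 312] [475.6 387.7] [ 661.1 -277.5]
b2 near/front edge [ 509.1 -117.5] [ 556.2 -119.4] b1 rear edge [ 586.7 -108.6] [ 638.7 -108.7] b1 front [ 593.8 -159. ] [ 640.9 -160.9]
rear rim row [(60, 149), (64, 62), (68, 61), (72, 127), (76, 131), (80, 135), (84, 130), (88, 133), (92, 177), (96, 201), (100, 199), (104, 199), (108, 204), (112, 200), (116, 202), (120, 205), (124, 193), (128, 216)]
```

View pics/w5c.png

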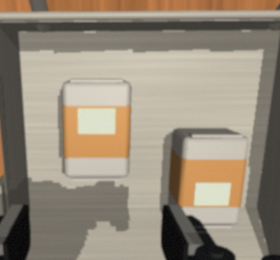

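```bash
python3 -m jog '-1 0.6 0 0 0;-1 0.6 0 0 0;-1 0.4 0 0 0;-1 0 0 0 0;-1 0 0 0 0;-1 0 0 0 0'
python3 -c "
from h import *
plan(532.5,-31,188,177.7)"
```

```text
time_s: 22.65
ee_pos: [536.2, -32.0, 286.3]
tcp_rot: [0.721, 0.693, -0.001, -0.001]
contact_force: [-0.3, 0.6, -0.1]
width: -0.4
finger_force: 0.0
turn -0.00 | shift x 0.02 y -0.07 z 1.97 | q6 -0.10
```

```bash
python3 -m jog '-1 0.02 -0.07 0.7 0;-1 0 0 0.7 0;-1 0 0 0.57 0;-1 0 0 0 0;-1 0 0 0 0'|grep -E 'ee_pos|contact'
python3 -m jog '-1 -0.3 0 0 0;-1 -0.3 0 0 0;-1 -0.3 0 0 0;-1 -0.2 0 0 0;-1 0 0 0 0;-1 0 0 0 0'|grep -E 'ee_pos|contact'
python3 -m jog '-1 0.1 0 -0.3 0;-1 0.1 0.6 -0.3 0;-1 0 0.6 0 0;-1 0 0.48 0 0;-1 0 0 0 0;-1 0 0 0 0'|grep -E 'ee_pos|contact'
python3 -c "
from h import *
plan(616,-73,188,177.7)"
```

```text
ee_pos: [533.0, -31.0, 188.8]
contact_force: [0.5, 0.2, 0.4]
ee_pos: [531.7, -83.1, 190.2]
contact_force: [0.0, 10.2, 4.7]
ee_pos: [614.8, -79.5, 218.6]
contact_force: [0.4, 0.5, -0.2]
turn -0.01 | shift x 0.13 y 0.02 z 0.61 | q6 -0.16
```

```bash
python3 -m jog '-1 0.13 0.02 0 0;-1 0 0 0.6 0;-1 0 0 0 0;-1 -0.13 0 0 0;-1 -0.1 0 0 0;-1 0 0 0 0'|grep -E 'ee_pos|contact'
python3 -m jog '-1 0.1 0 -0.3 0;-1 0.3 0 -0.6 0;-1 0.4 0 -0.6 0;-1 0.3 0 -0.6 0;-1 0 0 0 0;-1 0 0 0 0'|grep -E 'ee_pos|contact'
python3 - <<'E'
from h import *
p=arm.camera_params('wrist');im=arm.read_camera('wrist');cv2.imwrite('pics/w6.png',im)
hsv=cv2.cvtColor(im,cv2.COLOR_BGR2HSV)
m=((hsv[...,1]>75)&(hsv[...,2]>120)).astype(np.uint8)*255; m[:150]=0
n,l,st,c=cv2.connectedComponentsWithStats(m)
for i in range(1,n):
    if st[i,4]>150: print(st[i],c[i].round(1),toz(p,*c[i],200).round(1))
bricks()
plan(468,362,120,101.5)
E
```

```text
ee_pos: [616.6, -84.7, 190.1]
contact_force: [0.6, 0.1, 0.4]
ee_pos: [618.8, -28.6, 295.5]
contact_force: [-0.4, -1.2, -0.9]
[    0   150   160   250 23792] [ 55.1 261.6] [413.7 -69. ]
[  396   150   169   199 25054] [480.2 231.6] [744.  -57.6]
[413 333  28  28 352] [426.3 346.5] [ 708.1 -160.7]
px [347.2 103.8] 57 [ 148.3 -239.6]
px [390.9 157.2] 242 [220.3  -7.2]
px [366.2 189.6] 338 [352.8  16.2]
px [353.3 222.4] 124 [451.3  59. ]
px [487.4 241.9] 1173 [263.  329.2]
px [352.2 233.5] 212 [476.7  78.2]
px [326.5 256.1] 89 [565.1  75.5]
px [305.7 267.6] 102 [620.6  61.3]
px [306.1 277.1] 132 [636.5  78.7]
px [427.2 279. ] 72 [443.8 281.5]
px [297.6 278. ] 169 [651.7  66.3]
px [463.5 282.2] 233 [391.8 345.5]
px [430.3 295.1] 42 [470.  309.2]
px [479.8 333.2] 1018 [464.8 434.4]
px [478.9 313.3] 71 [429.1 409.7]
px [356.9 340.6] 301 [660.3 257.4]
px [442.7 345.1] 397 [540.6 392.2]
px [459.6 374.5] 157 [564.1 449.7]
px [347.6 367.2] 71 [712.8 278.9]
px [412.1 394.5] 111 [660.8 403.6]
turn 12.70 | shift x -1.37 y -8.26 z 3.46 | q6 -0.07
```

```bash
python3 -m jog '1 0 0 0 0.97;1 0 0 0 0.97;1 0 0 0 0.97;1 0 0 0 0.97;1 0 0 0 0.97;1 0 0 0 0.97;1 0 0 0 0.97;1 0 0 0 0.97'|grep -E 'ee_pos|contact'
python3 -m jog '1 0 0 0 0.97;1 0 0 0 0.97;1 0 0 0 0.97;1 0 0 0 0.97;1 0 0 0 0.97;1 0 0 0 0'|grep -E 'ee_pos|contact'
python3 -c "
from h import *
plan(395,345,250,101.5)"
```

```text
ee_pos: [617.3, -29.4, 291.9]
contact_force: [-0.4, -0.1, -0.3]
ee_pos: [617.4, -29.4, 292.0]
contact_force: [0.5, 0.7, 0.1]
turn 0.08 | shift x -2.87 y -8.22 z 0.84 | q6 1.25
```

```bash
python3 -m jog '1 -0.1 -0.9 0 0;1 -0.2 -0.9 0 0;1 -0.3 -0.9 0 0;1 -0.35 -0.9 0 0;1 -0.4 -0.9 0 0;1 -0.4 -0.9 0 0;1 -0.4 -0.9 0.1 0;1 -0.35 -0.9 0.4 0'|grep -E 'ee_pos|contact'
python3 -m jog '1 -0.3 -0.9 0.4 0;1 -0.07 -0.12 0 0.08;1 0 0 0 0;1 0 0 0 0'|grep -E 'ee_pos|contact'
python3 - <<'E'
from h import *
s=arm.observe();print(s['time_s'],s['ee_pos'])
p=arm.camera_params('wrist');im=arm.read_camera('wrist');cv2.imwrite('pics/w7.png',im);import pickle;pickle.dump(p,open('w7.pkl','wb'))
hsv=cv2.cvtColor(im,cv2.COLOR_BGR2HSV)
print([hsv[v,310].tolist() for v in range(100,320,20)])
E
```

```text
ee_pos: [421.6, 297.2, 270.6]
contact_force: [-0.2, 1.4, -0.5]
ee_pos: [394.8, 339.8, 250.3]
contact_force: [0.0, 0.3, 0.4]
28.25 [394.78971212 339.76007658 250.32107901]
[[17, 124, 200], [20, 23, 201], [19, 24, 181], [38, 30, 213], [15, 139, 205], [20, 24, 193], [13, 162, 96], [1, 209, 192], [0, 206, 194], [1, 209, 192], [0, 210, 191]]
```

View pics/w7.png

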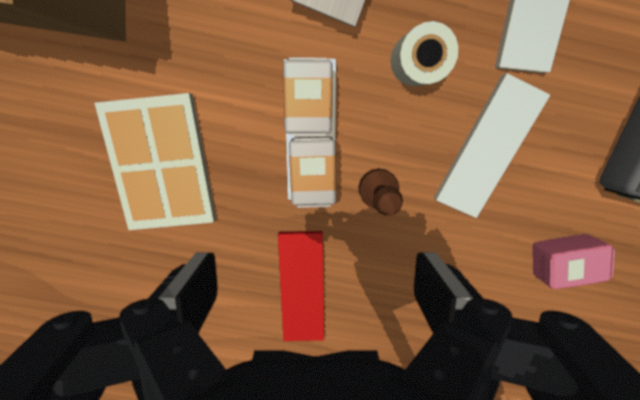

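The wrist view shows B2's top face from (285,60) to (332,131) and B1's from (291,139) to (335,205). Both still sit on board B. Empty board E is at (493,145), and the stamp at (384,192) is well clear.

Run:
```python
from h import *
import pickle
p=pickle.load(open('w7.pkl','rb'));im=cv2.imread('pics/w7.png');hsv=cv2.cvtColor(im,cv2.COLOR_BGR2HSV)
m=((hsv[...,1]>70)&(hsv[...,1]<150)&(hsv[...,2]>180)).astype(np.uint8)*255
for n,r in [('B2',(62,132)),('B1',(136,210))]:
    mm=np.zeros_like(m);mm[r[0]:r[1],280:340]=m[r[0]:r[1],280:340]; ys,xs=np.nonzero(mm)
    print(n,'band centre',toz(p,(xs.min()+xs.max())/2,(ys.min()+ys.max())/2,52).round(1), xs.min(),xs.max(),ys.min(),ys.max())
for n,c in [('B2',[(285,60),(333,60),(331,132),(286,130)]),('B1',[(290,139),(335,138),(335,205),(293,206)])]:
    w=np.array([toz(p,*q,52) for q in c]);print(n,w.mean(0).round(1),[np.degrees(np.arctan2(*(w[j]-w[i])[::-1])).round(1) for i,j in((3,0),(2,1))],[np.linalg.norm(w[i]-w[i-1]).round(1) for i in range(4)])
plan(396,344,22,101.5)
```

```text
B2 band centre [468.  363.2] 285 329 77 117
B1 band centre [403.8 349.4] 284 332 136 191
B2 [468.8 361.6] [np.float64(11.0), np.float64(10.7)] [np.float64(65.4), np.float64(45.7), np.float64(67.4), np.float64(45.3)]
B1 [395.2 342.1] [np.float64(13.0), np.float64(12.5)] [np.float64(70.9), np.float64(45.5), np.float64(70.8), np.float64(44.9)]
turn 0.01 | shift x 0.03 y -0.08 z 4.57 | q6 2.00
```

```bash
python3 -m jog '0.65 0.02 -0.05 0.8 -0.2;0.65 0 0 0.8 0;0.65 0 0 0.8 0;0.65 0 0 0.8 0;0.65 0 0 0.7 0;0.65 0 0 0.45 0;0.65 0 0 0.2 0;0.65 0 0 0 0'
python3 -c "
from h import *
plan(395.2,342.1,22,102.7)"
```

```text
time_s: 29.1
ee_pos: [395.2, 341.9, 22.0]
tcp_rot: [0.994, 0.11, -0.001, 0.001]
contact_force: [0.4, -0.7, -0.5]
width: 70.2
finger_force: 0.0
turn -0.01 | shift x 0.00 y -0.00 z -0.00 | q6 1.98
```

```bash
python3 -m jog '-1 0 0 0 0;-1 0 0 0 0;-1 0 0 0 0;-1 0 0 0 0;-1 0 0 0 0;-1 0 0 0 0'|grep -E 'ee_pos|width|finger'
python3 -m jog '-1 0 0 -0.4 0;-1 0 0 -0.8 0;-1 0 0 -0.8 0;-1 0 0 -0.9 0;-1 0 0 -0.9 0;-1 0 0 -0.9 0;-1 0 0 -0.9 0;-1 0 0 0 0'|grep -E 'ee_pos|width|finger'
python3 -m jog '-1 0 0 0 -0.95;-1 0 0 0 -0.95;-1 0 0 0 -0.95;-1 0 0 0 -0.95;-1 0 0 0 -0.95;-1 0 0 0 -0.95;-1 0 0 0 -0.95;-1 0 0 0 -0.95'|grep -E 'ee_pos|width|finger'
python3 -m jog '-1 0 0 0 -0.95;-1 0 0 0 -0.95;-1 0 0 0 -0.95;-1 0 0 0 -0.95;-1 0 0 0 -0.95;-1 0 0 0 0;-1 0 0 0 0'|grep -E 'ee_pos|width|finger'
python3 -c "
from h import *
plan(534,-55,300,177.7)"
```

```text
ee_pos: [395.9, 343.9, 24.4]
width: 46.9
finger_force: 63.4
ee_pos: [397.3, 345.5, 310.4]
width: 47.1
finger_force: 62.5
ee_pos: [393.7, 342.7, 302.1]
width: 46.9
finger_force: 62.3
ee_pos: [394.0, 342.9, 302.3]
width: 47.1
finger_force: 62.3
turn -0.16 | shift x -7.84 y 3.12 z 0.05 | q6 0.69
```

```bash
python3 -m jog '-1 -0.8 0.32 0 -0.16;-1 -0.8 0.32 0 0;-1 -0.8 0.32 0 0;-1 -0.8 0.32 0 0;-1 -0.8 0.32 0 0;-1 -0.8 0.32 0 0;-1 -0.8 0.32 0 0;-1 -0.8 0.32 0 0'|grep -E 'ee_pos|width|contact'
python3 -m jog '-1 -0.7 0.3 0 0;-1 -0.5 0.2 0 0;-1 0 0 0 0;-1 0 0 0 0;-1 0 0 0 0'|grep -E 'ee_pos|width|contact'
python3 - <<'E'
from h import *
plan(534,-55,195,177.7)
p=arm.camera_params('wrist');s=arm.observe();M=yaw();im=arm.read_camera('wrist');cv2.imwrite('pics/w8.png',im)
hsv=cv2.cvtColor(im,cv2.COLOR_BGR2HSV)
print([(v,hsv[v,313].tolist()) for v in range(165,240,4)])
z=s['ee_pos'][2]+27
for v in (187,190,195,200,205): print(v,((toz(p,313,v,z)-s['ee_pos'][:2])@M[:2,0]).round(1))
E
```

```text
ee_pos: [509.7, 16.6, 302.7]
contact_force: [0.9, -0.4, -0.6]
width: 47.0
ee_pos: [531.6, -41.8, 302.6]
contact_force: [-0.2, 0.4, -1.3]
width: 46.9
turn 0.02 | shift x -0.26 y 0.06 z 2.15 | q6 -0.12
[(165, [20, 31, 147]), (169, [20, 29, 202]), (173, [18, 31, 149]), (177, [23, 32, 194]), (181, [20, 30, 203]), (185, [24, 27, 134]), (189, [20, 22, 106]), (193, [17, 22, 103]), (197, [23, 21, 108]), (201, [19, 19, 110]), (205, [20, 23, 218]), (209, [19, 22, 195]), (213, [19, 23, 209]), (217, [21, 22, 216]), (221, [19, 22, 216]), (225, [21, 22, 217]), (229, [18, 24, 217]), (233, [20, 25, 217]), (237, [20, 24, 216])]
187 41.2
190 40.1
195 38.3
200 36.4
205 34.5
```

```bash
python3 -m jog '-1 -0.26 0.06 0.4 0;-1 0 0 0.5 0;-1 0 0 0.5 0;-1 0 0 0 0;-1 0 0 0 0;-1 0 0 0 0'|grep -E 'ee_pos|width|contact'
python3 -m jog '-1 0 0 0.3 0;-1 0 0 0 0;-1 0 0 0 0'|grep -E 'ee_pos|width|contact'
python3 -m jog '-1 0 0 0.3 0;-1 0 0 0 0;-1 0 0 0 0'|grep -E 'ee_pos|width|contact'
```

```text
ee_pos: [535.7, -55.4, 234.3]
contact_force: [0.3, -0.7, -0.1]
width: 47.0
ee_pos: [535.2, -55.7, 218.8]
contact_force: [0.2, 0.4, -0.8]
width: 47.2
ee_pos: [534.9, -55.8, 203.4]
contact_force: [-0.3, 0.7, -1.1]
width: 47.1
```

```bash
python3 -m jog '-1 0 0 0.25 0;-1 0 0 0 0;-1 0 0 0 0'|grep -E 'ee_pos|width|contact'
python3 -m jog '-1 0 0 0.25 0;-1 0 0 0 0;-1 0 0 0 0'|grep -E 'ee_pos|width|contact'
```

```text
ee_pos: [534.4, -55.8, 189.9]
contact_force: [0.1, 0.0, -1.1]
width: 47.1
ee_pos: [534.2, -55.7, 177.1]
contact_force: [0.9, 0.0, 0.0]
width: 47.1
```

```bash
python3 -m jog '-1 0 0 0.09 0;-1 0 0 0 0;0.3 0 0 0 0;0.3 0 0 0 0;0.3 0 0 0 0;0.3 0 0 -0.4 0;0.3 0 0 -0.9 0;0.3 0 0 -0.9 0'|grep -E 'ee_pos|width|contact'
python3 -m jog '1 0 0 -0.4 0.5;1 0 0 0 0.95;1 0 0 0 0.95;1 0 0 0 0.95;1 0 0 0 0.95;1 0 0 0 0.95;1 0 0 0 0.95;1 0 0 0 0.95'|grep -E 'ee_pos|width|contact'
python3 -m jog '1 0 0 0 0.95;1 0 0 0 0.95;1 0 0 0 0.95;1 0 0 0 0.95;1 0 0 0 0.95;1 0 0 0 0.95;1 0 0 0 0;1 0 0 0 0'|grep -E 'ee_pos|width|contact'
python3 - <<'E'
from h import *
plan(440,355,200,101)
E
```

```text
ee_pos: [533.9, -55.7, 283.7]
contact_force: [1.4, -0.4, -0.1]
width: 55.4
ee_pos: [534.7, -55.8, 303.5]
contact_force: [-0.5, 0.8, 0.3]
width: 85.3
ee_pos: [534.7, -55.8, 303.4]
contact_force: [-0.0, -0.8, 0.1]
width: 85.3
turn -0.02 | shift x -0.29 y -8.43 z 2.07 | q6 1.20
```

```bash
python3 -m jog '1 0 -0.9 0 0;1 -0.03 -0.9 0 0;1 -0.04 -0.9 0 0;1 -0.04 -0.9 0 0;1 -0.04 -0.9 0 0;1 -0.04 -0.9 0 0;1 -0.04 -0.9 0.3 0;1 -0.04 -0.9 0.3 0'|grep -E 'ee_pos|contact'
python3 -m jog '1 0 -0.9 0.3 0;1 0 -0.33 0.2 0;1 0 0 0 0;1 0 0 0 0;1 0 0 0 0'|grep -E 'ee_pos|contact'
python3 - <<'E'
from h import *
p=arm.camera_params('wrist');im=arm.read_camera('wrist');cv2.imwrite('pics/w9.png',im)
hsv=cv2.cvtColor(im,cv2.COLOR_BGR2HSV)
m=((hsv[...,1]>70)&(hsv[...,1]<150)&(hsv[...,2]>170)).astype(np.uint8)*255
n,l,st,c=cv2.connectedComponentsWithStats(m)
for i in range(1,n):
    if st[i,4]>150: print(st[i],c[i].round(1),toz(p,st[i][0]+st[i][2]/2-.5,st[i][1]+st[i][3]/2-.5,52).round(1))
plan(468.5,362,22,101)
E
```

```text
ee_pos: [454.3, 297.4, 273.7]
contact_force: [1.0, -0.4, 0.1]
ee_pos: [443.8, 354.7, 248.9]
contact_force: [-0.7, -0.2, -0.3]
[412  89  34  34 201] [428.2 106. ] [531.6 258.4]
[ 290  131   45   38 1121] [311.4 152.6] [468.2 362.9]
[ 158  153   44   54 1727] [179.7 179.6] [412.  492.9]
[ 117  158   45   53 1711] [139.4 184.1] [399.4 534.2]
[ 171  210   42   49 1424] [191.5 232.4] [353.4 475.4]
[ 132  214   43   48 1494] [153.6 237.7] [341.5 516.5]
[ 551  281   62   38 1399] [585.4 298.7] [355.5  24.6]
turn -0.06 | shift x 0.51 y -0.05 z 4.54 | q6 1.99
```

```bash
python3 -m jog '0.65 0.26 -0.04 0.8 -0.06;0.65 0.24 0 0.8 0;0.65 0 0 0.8 0;0.65 0 0 0.8 0;0.65 0 0 0.7 0;0.65 0 0 0.45 0;0.65 0 0 0.15 0;0.65 0 0 0 0'
python3 -m jog '-1 0 0 0 0;-1 0 0 0 0;-1 0 0 0 0;-1 0 0 0 0;-1 0 0 0 0;-1 0 0 0 0'|grep -E 'ee_pos|width|finger'
python3 -m jog '-1 0 0 -0.4 0;-1 0 0 -0.8 0;-1 0 0 -0.8 0;-1 0 0 -0.9 0;-1 0 0 -0.9 0;-1 0 0 -0.9 0;-1 0 0 -0.8 -0.9;-1 0 0 0 -0.95'|grep -E 'ee_pos|width|finger'
python3 -m jog '-1 0 0 0 -0.95;-1 0 0 0 -0.95;-1 0 0 0 -0.95;-1 0 0 0 -0.95;-1 0 0 0 -0.95;-1 0 0 0 -0.95;-1 0 0 0 -0.95;-1 0 0 0 -0.95'|grep -E 'ee_pos|width|finger'
python3 -m jog '-1 0 0 0 -0.95;-1 0 0 0 -0.95;-1 0 0 0 -0.95;-1 0 0 0 0;-1 0 0 0 0'|grep -E 'ee_pos|width|finger'
python3 -c "
from h import *
plan(621,-59,300,177.7)"
```

```text
time_s: 39.7
ee_pos: [467.6, 361.4, 22.9]
tcp_rot: [0.995, 0.096, -0.001, 0.0]
contact_force: [-0.5, -0.8, 0.4]
width: 70.4
finger_force: 0.0
ee_pos: [468.9, 363.4, 25.3]
width: 46.6
finger_force: 63.9
ee_pos: [469.9, 364.6, 306.3]
width: 46.9
finger_force: 63.0
ee_pos: [466.7, 362.4, 298.6]
width: 46.9
finger_force: 62.8
ee_pos: [466.9, 362.4, 298.5]
width: 47.0
finger_force: 62.8
turn -0.49 | shift x -8.30 y 3.42 z -0.03 | q6 0.68
```

```bash
python3 -m jog '-1 -0.8 0.33 0 -0.49;-1 -0.8 0.33 0 0;-1 -0.8 0.33 0 0;-1 -0.8 0.33 0 0;-1 -0.8 0.33 0 0;-1 -0.8 0.33 0 0;-1 -0.8 0.33 0 0;-1 -0.8 0.33 0 0'|grep -E 'ee_pos|width|contact'
python3 -m jog '-1 -0.8 0.33 0 0;-1 -0.6 0.25 0 0;-1 -0.4 0.15 0 0;-1 0 0 0 0;-1 0 0 0 0;-1 0 0 0 0'|grep -E 'ee_pos|width|contact'
python3 - <<'E'
from h import *
plan(621,-57,195,177.7)
p=arm.camera_params('wrist');s=arm.observe();M=yaw();im=arm.read_camera('wrist');cv2.imwrite('pics/w10.png',im)
hsv=cv2.cvtColor(im,cv2.COLOR_BGR2HSV)
print([(v,hsv[v,313].tolist()) for v in range(185,225,4)])
z=s['ee_pos'][2]+27
for v in (187,190,195,200,205): print(v,((toz(p,313,v,z)-s['ee_pos'][:2])@M[:2,0]).round(1))
E
```

```text
ee_pos: [585.1, 35.4, 298.5]
contact_force: [0.0, -0.6, -0.9]
width: 47.2
ee_pos: [617.4, -53.2, 298.2]
contact_force: [0.6, -0.6, -0.8]
width: 46.8
turn 0.02 | shift x -0.07 y 0.07 z 2.06 | q6 -0.12
[(185, [17, 22, 105]), (189, [23, 21, 107]), (193, [19, 26, 106]), (197, [18, 24, 108]), (201, [19, 23, 212]), (205, [19, 22, 183]), (209, [21, 24, 203]), (213, [17, 23, 213]), (217, [20, 25, 217]), (221, [19, 22, 217])]
187 41.2
190 40.1
195 38.2
200 36.4
205 34.5
```

```bash
python3 -m jog '-1 -0.11 0.07 0.4 0;-1 0 0 0.5 0;-1 0 0 0.5 0;-1 0 0 0 0;-1 0 0 0.3 0;-1 0 0 0 0;-1 0 0 0 0'|grep -E 'ee_pos|width|contact'
python3 -m jog '-1 0 0 0.2 0;-1 0 0 0 0'|grep -E 'ee_pos|width|contact'
python3 -m jog '-1 0 0 0.2 0;-1 0 0 0 0'|grep -E 'ee_pos|width|contact'
python3 -m jog '-1 0 0 0.2 0;-1 0 0 0 0'|grep -E 'ee_pos|width|contact'
```

```text
ee_pos: [621.6, -59.4, 214.4]
contact_force: [-0.1, -0.3, -0.9]
width: 46.9
ee_pos: [620.8, -59.7, 202.8]
contact_force: [0.6, -0.4, -1.3]
width: 46.7
ee_pos: [620.2, -59.8, 191.8]
contact_force: [0.2, -0.6, -0.3]
width: 47.2
ee_pos: [620.2, -59.8, 181.6]
contact_force: [-0.2, 0.1, -1.6]
width: 46.9
```

```bash
python3 -m jog '-1 0 0 0.12 0;-1 0 0 0.04 0;0.3 0 0 0 0;0.3 0 0 0 0;0.3 0 0 0 0;0.3 0 0 -0.4 0;0.3 0 0 -0.9 0;0.3 0 0 -0.9 0'|grep -E 'ee_pos|width|contact'
python3 -m jog '0 0.6 -0.4 -0.4 0.9;0 0.6 -0.4 0 0.95;0 0 0 0 0.95;0 0 0 0 0.95;0 0 0 0 0.95;0 0 0 0 0.95;0 0 0 0 0.95;0 0 0 0 0.95'|grep -E 'ee_pos|width|contact'
python3 -m jog '0 0 0 0 0.95;0 0 0 0 0.95;0 0 0 0 0.95;0 0 0 0 0.95;0 0 0 0 0.95;0 0 0 0 0.95;0 0 0 0 0.95;0 0 0 0 0.95'|grep -E 'ee_pos|width|contact'
python3 - <<'E'
from h import *
plan(579.7,9.5,290,87.8); bricks()
im=cv2.imread('pics/last_scene.png'); hsv=cv2.cvtColor(im,cv2.COLOR_BGR2HSV)
cv2.imwrite('pics/s11.png',cv2.resize(im[100:290,140:400],None,fx=2.6,fy=2.6,interpolation=cv2.INTER_CUBIC))
E
```

```text
ee_pos: [620.5, -59.8, 285.7]
contact_force: [1.3, 0.0, 0.2]
width: 55.7
ee_pos: [586.6, 3.2, 305.7]
contact_force: [0.3, -0.9, -0.6]
width: 42.8
ee_pos: [586.6, 3.1, 305.7]
contact_force: [-0.0, -0.6, -0.1]
width: 42.4
turn -0.19 | shift x -0.14 y -0.12 z 0.31 | q6 1.56
px [388.1 155.6] 136 [221.1 -16.5]
px [366.  189.8] 324 [353.5  16.1]
px [351.3 220.5] 80 [450.8  51.8]
px [487.1 242.1] 1150 [263.8 328.8]
px [350.8 231.9] 163 [476.   72.9]
px [325.4 254.9] 57 [564.7  71.4]
px [304.6 266.4] 74 [620.4  57. ]
px [306.7 277.7] 113 [636.6  80.8]
px [290.3 270.3] 60 [650.6  40.3]
px [433.6 284.3] 43 [443.9 299.4]
px [481.5 326.6] 280 [450.1 429.3]
px [356.5 339.6] 232 [659.3 255.4]
px [438.8 343. ] 177 [542.9 383.8]
px [457.8 373. ] 119 [564.3 445.5]
px [412.  394.5] 104 [660.9 403.5]
```

View pics/s11.png

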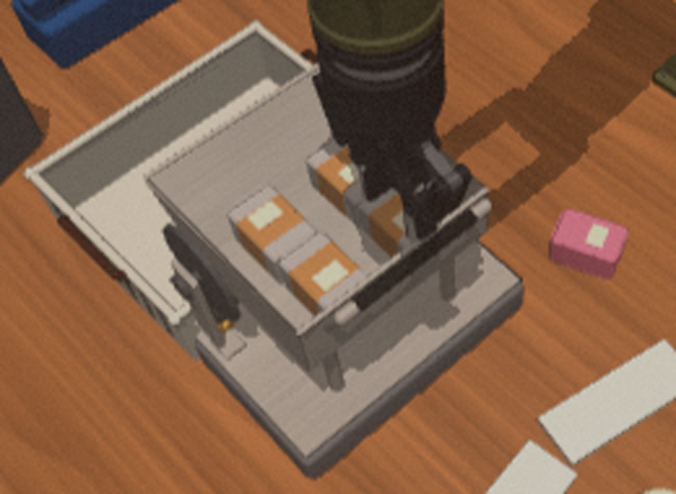

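All four bricks lie flat in the skip, with the gripper over the upright bar.

```bash
python3 -m jog '0 -0.14 -0.12 0.3 -0.19;0 0 0 0.5 0;0 0 0 0.45 0;0 0 0 0.3 0;0 0 0 0 0;0 0 0 0 0'|grep -E 'ee_pos|width|contact'
python3 -m jog '-1 0 0 0 0;-1 0 0 0 0;-1 0 0 0 0;-1 0 0 0 0;-1 0 0 0 0'
python3 -c "
from h import *
print(yaw().round(3))"
```

```text
ee_pos: [580.0, 9.6, 228.1]
contact_force: [0.5, 0.5, 1.0]
width: 42.6
time_s: 48.7
ee_pos: [580.7, 9.0, 229.2]
tcp_rot: [1.0, -0.017, 0.001, 0.0]
contact_force: [-1.1, -1.7, 6.7]
width: 9.7
finger_force: 58.8
[[ 0.999 -0.034  0.003]
 [-0.034 -0.999 -0.001]
 [ 0.003  0.001 -1.   ]]
```

```bash
python3 -m jog '-1 0 0.1 -0.17 0;-1 0 0.11 -0.16 0;-1 0 0.12 -0.16 0;-1 0 0.12 -0.15 0;-1 0 0.13 -0.14 0;-1 0 0.14 -0.14 0;-1 0 0.14 -0.13 0;-1 0 0.15 -0.12 0'
python3 -m jog '-1 0 0.16 -0.11 0;-1 0 0.16 -0.11 0;-1 0 0.17 -0.10 0;-1 0 0.17 -0.09 0;-1 0 0.18 -0.08 0;-1 0 0.18 -0.08 0;-1 0 0.18 -0.06 0;-1 0 0.19 -0.06 0'
```

```text
time_s: 49.5
ee_pos: [579.0, -38.0, 287.1]
tcp_rot: [1.0, -0.016, 0.001, -0.003]
contact_force: [2.1, 8.4, 7.5]
width: 9.8
finger_force: 59.5
time_s: 50.3
ee_pos: [576.8, -108.1, 323.8]
tcp_rot: [1.0, -0.016, 0.002, -0.002]
contact_force: [0.5, 5.0, 8.9]
width: 9.5
finger_force: 62.1
```

```bash
python3 -m jog '-1 0 0.19 -0.04 0;-1 0 0.19 -0.04 0;-1 0 0.19 -0.02 0;-1 0 0.2 -0.02 0;-1 0 0.2 0 0;-1 0 0.19 0 0;-1 0 0.19 0.01 0;-1 0 0.2 0.03 0'
python3 -m jog '-1 0 0.19 0.03 0;-1 0 0.19 0.04 0;-1 0 0.19 0.05 0;-1 0 0.18 0.06 0;-1 0 0.18 0.07 0;-1 0 0.18 0.08 0;-1 0 0 0 0;-1 0 0 0 0'
python3 - <<'E'
from h import *
im=arm.read_camera('scene');im2=arm.read_camera('side');cv2.imwrite('pics/s12.png',np.hstack([im[90:260,130:350],im2[170:400,270:500][:170,:]]));cv2.imwrite('pics/s12full.png',im);cv2.imwrite('pics/sd12.png',im2)
hsv=cv2.cvtColor(im2,cv2.COLOR_BGR2HSV);m=((hsv[...,0]<25)&(hsv[...,1]>90)&(hsv[...,2]>120)).astype(np.uint8)
m[:270]=0;m[:,:300]=0;m[:,470:]=0
n,l,st,c=cv2.connectedComponentsWithStats(m)
print([(st[i].tolist()) for i in range(1,n) if st[i,4]>30])
E
```

```text
time_s: 51.1
ee_pos: [574.1, -188.1, 327.0]
tcp_rot: [1.0, -0.017, 0.002, 0.0]
contact_force: [1.6, 0.4, 9.0]
width: 9.6
finger_force: 65.6
time_s: 51.9
ee_pos: [572.1, -244.4, 308.5]
tcp_rot: [1.0, -0.017, 0.001, 0.0]
contact_force: [4.6, -2.1, 5.3]
width: 9.6
finger_force: 67.9
[[300, 270, 5, 14, 58], [444, 270, 26, 47, 687], [384, 319, 27, 21, 259], [403, 372, 31, 24, 539], [370, 379, 30, 21, 578]]
```

```bash
python3 -m jog '-1 0 0.18 0.09 0;-1 0 0.17 0.09 0;-1 0 0.12 0.07 0;-1 0 0 0 0;-1 0 0 0 0;-1 0 0 0 0;-1 0 0 0 0;-1 0 0 0 0'
python3 - <<'E'
from h import *
im=arm.read_camera('scene');im2=arm.read_camera('side')
a=cv2.resize(im[90:260,130:350],(400,309),interpolation=cv2.INTER_CUBIC);b=cv2.resize(im2[170:400,270:500],(309,309),interpolation=cv2.INTER_CUBIC)
cv2.imwrite('pics/s13.png',np.hstack([a,b]))
E
```

```text
time_s: 52.8
ee_pos: [571.3, -267.6, 294.3]
tcp_rot: [1.0, -0.017, 0.0, 0.0]
contact_force: [6.8, -1.4, -0.0]
width: 9.8
finger_force: 69.2
```

View pics/s13.png

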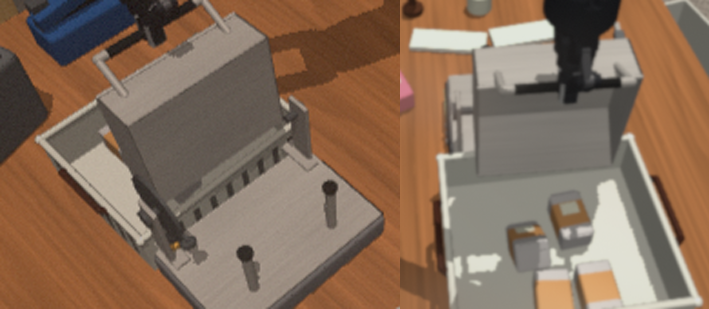

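The scene part shows the skip fully tipped. The side part shows all four bricks in the basket, at (527,245), (570,215), (553,290) and (598,285).

```bash
python3 -m jog '-1 0 -0.12 -0.07 0;-1 0 -0.17 -0.09 0;-1 0 -0.17 -0.09 0;-1 0 -0.18 -0.08 0;-1 0 -0.18 -0.07 0;-1 0 -0.18 -0.06 0;-1 0 -0.19 -0.05 0;-1 0 -0.19 -0.04 0'
python3 -m jog '-1 0 -0.19 -0.03 0;-1 0 -0.2 -0.03 0;-1 0 -0.19 -0.01 0;-1 0 -0.19 0 0;-1 0 -0.2 0 0;-1 0 -0.2 0.02 0;-1 0 -0.19 0.02 0;-1 0 0 0 0'
```

```text
time_s: 53.7
ee_pos: [573.6, -200.4, 323.7]
tcp_rot: [1.0, -0.017, 0.001, 0.002]
contact_force: [4.7, -4.7, 4.4]
width: 9.5
finger_force: 67.1
time_s: 54.5
ee_pos: [575.9, -129.4, 324.0]
tcp_rot: [1.0, -0.017, 0.0, 0.0]
contact_force: [6.0, -0.4, 1.9]
width: 9.4
finger_force: 68.9
```

Run:
```python
from h import *
e=arm.observe()['ee_pos']; dx=-(e[1]+160.3); dz=e[2]+17-150
print(e, 'theta est',(np.pi-np.arctan2(dz,dx))-0.5096,'r',np.hypot(dx,dz))
```

```text
[ 575.85451797 -129.39542835  323.97101299] theta est 0.900758618789439 r 193.45547382532072
```

```bash
python3 -m jog '-1 0 -0.19 0.04 0;-1 0 -0.19 0.04 0;-1 0 -0.19 0.06 0;-1 0 -0.18 0.06 0;-1 0 -0.18 0.08 0;-1 0 -0.18 0.08 0;-1 0 -0.17 0.09 0;-1 0 -0.17 0.1 0'
python3 -m jog '-1 0 -0.16 0.11 0;-1 0 -0.16 0.11 0;-1 0 -0.15 0.12 0;-1 0 -0.15 0.13 0;-1 0 -0.14 0.14 0;-1 0 -0.13 0.14 0;-1 0 -0.12 0.15 0;-1 0 -0.12 0.16 0'
python3 -m jog '-1 0 -0.11 0.17 0;-1 0 -0.1 0.17 0;-1 0 0 0.02 0;-1 0 0 0.02 0;-1 0 0 0 0'
python3 - <<'E'
from h import *
e=arm.observe()['ee_pos']; dx=-(e[1]+160.3); dz=e[2]+17-150
print(e, 'theta est',(np.pi-np.arctan2(dz,dx))-0.5096,'r',np.hypot(dx,dz))
E
```

```text
time_s: 55.3
ee_pos: [577.4, -56.8, 296.3]
tcp_rot: [1.0, -0.017, -0.0, -0.0]
contact_force: [5.3, -0.9, 0.9]
width: 10.0
finger_force: 68.8
time_s: 56.1
ee_pos: [579.5, -0.5, 243.1]
tcp_rot: [1.0, -0.017, -0.0, 0.0]
contact_force: [6.1, -0.4, -2.2]
width: 9.8
finger_force: 66.7
time_s: 56.6
ee_pos: [580.0, 9.0, 228.2]
tcp_rot: [1.0, -0.017, 0.001, 0.001]
contact_force: [-1.2, -2.6, 18.9]
width: 9.7
finger_force: 68.0
[579.98755918   9.00128154 228.24070336] theta est 0.0028286415589968694 r 194.2516808373367
```

```bash
python3 -m jog '-1 0 0 -0.05 0;-0.3 0 0 0 0;0 0 0 0 0;0 0 0 0 0;0 0 0 -0.4 0;0 0 0 -0.8 0;0 0 0 -0.8 0;0.3 0 0 0 0'|grep -E 'ee_pos|width|contact'
python3 -c "
from h import *
plan(530,270,340)"
```

```text
ee_pos: [582.2, 9.7, 333.2]
contact_force: [0.9, -0.4, 0.7]
width: 54.7
turn 0.00 | shift x -1.22 y -5.17 z -0.14 | q6 1.55
```

```bash
python3 -m jog '1 -0.2 -0.8 0 0;1 -0.2 -0.8 0 0;1 -0.2 -0.8 0 0;1 -0.2 -0.8 0 0;1 -0.2 -0.8 0 0;1 -0.2 -0.8 -0.1 0;1 0 -0.4 0 0;1 0 0 0 0'|grep -E 'ee_pos|width|contact'
python3 -m jog '1 0 0 0 0;1 0 0 0 0;1 0 0 0 0'|grep -E 'ee_pos|width|contact'
cat >> h.py <<'E'
def boards(tag):
    p=arm.camera_params('wrist');im=arm.read_camera('wrist');cv2.imwrite(f'pics/{tag}.png',im)
    hsv=cv2.cvtColor(im,cv2.COLOR_BGR2HSV)
    m=((hsv[...,1]<70)&(hsv[...,2]>110)).astype(np.uint8)*255
    m=cv2.morphologyEx(m,cv2.MORPH_CLOSE,np.ones((3,3)))
    for c in cv2.findContours(m,cv2.RETR_EXTERNAL,cv2.CHAIN_APPROX_NONE)[0]:
        if cv2.contourArea(c)<2000: continue
        b=cv2.boundingRect(c)
        for z in (12,28,40,52,64):
            w=np.array([toz(p,*(q+0.0),z) for q in c[:,0,:]],np.float32); (x,y),(a,d),t=cv2.minAreaRect(w)
            if a<d: a,d,t=d,a,t+90
            if (abs(a-156)<12 and abs(d-56)<9) or (abs(a-176)<12 and abs(d-76)<9): print(b,'z',z,'centre',round(x,1),round(y,1),'size',round(a,1),round(d,1),'ang',round((t+90)%180-90,2),'area',int(cv2.contourArea(w)))
E
python3 - <<'E'
from h import *
boards('w14'); print(arm.observe()['ee_pos'])
p=arm.camera_params('scene');im=arm.read_camera('scene');cv2.imwrite('pics/s14.png',im)
# skip check: same rear rim/bar pixels as at the start
a=cv2.imread('pics/scene0.png').astype(int); d=np.abs(a-im).max(2)[160:240,250:345]; print('skip region diff',np.median(d),(d>40).mean())
E
```

```text
ee_pos: [527.2, 274.2, 331.2]
contact_force: [-0.9, -0.1, 0.1]
width: 85.5
ee_pos: [528.6, 270.2, 332.4]
contact_force: [-0.2, -0.5, -1.0]
width: 85.5
(228, 168, 66, 106) z 12 centre 432.7 352.6 size 156.7 57.9 ang 12.17 area 8746
(228, 168, 66, 106) z 28 centre 438.4 349.7 size 151.3 55.9 ang 12.17 area 8151
(228, 168, 66, 106) z 40 centre 442.7 347.5 size 147.2 54.4 ang 12.17 area 7718
(371, 147, 64, 108) z 12 centre 455.7 148.3 size 156.3 57.9 ang -11.95 area 8629
(371, 147, 64, 108) z 28 centre 460.6 152.5 size 150.9 55.9 ang -11.95 area 8042
(371, 147, 64, 108) z 40 centre 464.3 155.6 size 146.8 54.4 ang -11.95 area 7615
(378, 15, 51, 130) z 12 centre 620.9 150.1 size 156.2 57.4 ang 6.15 area 8650
(378, 15, 51, 130) z 28 centre 620.1 154.2 size 150.8 55.4 ang 6.15 area 8062
(378, 15, 51, 130) z 40 centre 619.5 157.2 size 146.7 53.9 ang 6.15 area 7634
(214, 0, 68, 148) z 12 centre 638.8 356.8 size 182.6 79.1 ang -8.83 area 13755
(214, 0, 68, 148) z 28 centre 637.4 353.7 size 176.3 76.4 ang -8.83 area 12819
(214, 0, 68, 148) z 40 centre 636.3 351.4 size 171.5 74.4 ang -8.83 area 12139
(214, 0, 68, 148) z 52 centre 635.2 349.1 size 166.8 72.3 ang -8.83 area 11477
[528.75536685 270.2157216  332.56699383]
skip region diff 12.0 0.0
```

```bash
python3 -m jog '0.75 0 0 0 -0.8;0.75 0 0 0 -0.8;0.75 0 0 0 -0.77;0.75 0 0 0 0;0.75 0 0 0 0'|grep -E 'ee_pos|width|contact'
python3 -c "
from h import *
plan(432.7,352.6,60,102.17)"
```

```text
ee_pos: [528.8, 270.9, 332.8]
contact_force: [0.1, -0.5, -0.2]
width: 74.5
turn -0.01 | shift x -1.53 y -2.00 z 5.46 | q6 1.76
```

```bash
python3 -m jog '0.75 -0.5 -0.6 0.6 0;0.75 -0.5 -0.7 0.8 0;0.75 -0.53 -0.7 0.8 0;0.75 0 0 0.8 0;0.75 0 0 0.8 0;0.75 0 0 0.8 0;0.75 0 0 0.6 0;0.75 0 0 0.2 0'|grep -E 'ee_pos|width|contact'
python3 -m jog '0.75 0 0 0 0;0.75 0 0 0 0'|grep -E 'ee_pos|width|contact'
python3 -c "
from h import *
plan(432.7,352.6,8,102.17)"
```

```text
ee_pos: [440.6, 342.5, 71.9]
contact_force: [-0.8, -0.2, -0.5]
width: 74.9
ee_pos: [443.8, 344.7, 76.2]
contact_force: [0.8, -0.2, 0.9]
width: 74.8
turn 0.01 | shift x -0.18 y -0.20 z 1.36 | q6 1.94
```

```bash
python3 -m jog '0.75 -0.18 -0.2 0.5 0;0.75 0 0 0.5 0;0.75 0 0 0.3 0;0.75 0 0 0 0;0.75 0 0 0 0'|grep -E 'ee_pos|width|contact'
python3 -m jog '0.75 0 0 0.1 0;0.75 0 0 0 0'|grep -E 'ee_pos|width|contact'
python3 -m jog '0.75 0 0 0.06 0;0.75 0 0 0 0'|grep -E 'ee_pos|width|contact'
python3 -c "
from h import *
plan(432.7,352.6,0,102.17)"
```

```text
ee_pos: [433.1, 352.8, 11.6]
contact_force: [0.3, -0.4, 0.8]
width: 74.8
ee_pos: [432.5, 352.3, 5.9]
contact_force: [0.2, 0.5, -0.9]
width: 74.7
ee_pos: [431.8, 351.9, 2.1]
contact_force: [0.3, -1.1, -0.6]
width: 74.4
turn 0.02 | shift x 0.02 y -0.01 z 0.04 | q6 1.96
```

```bash
python3 -m jog '0.5 0.02 -0.01 0 0;0.5 0 0 0 0;0.5 0 0 0 0;0.5 0 0 0.05 0;0.5 0 0 0 0'|grep -E 'ee_pos|width|contact'
python3 -m jog '0.5 0 0 0.04 0;0.5 0 0 0 0'|grep -E 'ee_pos|width|contact'
python3 -m jog '0.5 0 0 0.04 0;0.5 0 0 0 0'|grep -E 'ee_pos|width|contact'
python3 -m jog '0.5 0 0 0.04 0;0.5 0 0 0 0'|grep -E 'ee_pos|width|contact'
```

```text
ee_pos: [432.4, 352.5, -0.8]
contact_force: [-0.7, 0.1, -0.8]
width: 63.6
ee_pos: [432.4, 352.5, -2.8]
contact_force: [-0.4, 0.7, -0.4]
width: 64.0
ee_pos: [432.5, 352.5, -4.7]
contact_force: [-0.1, 0.4, 0.4]
width: 63.9
ee_pos: [432.7, 352.7, -6.0]
contact_force: [0.8, -0.8, 4.5]
width: 64.0
```

```bash
python3 -m jog '0.5 0 0 -0.08 0;0.5 0 0 0 0;-1 0 0 0 0;-1 0 0 0 0;-1 0 0 0 0;-1 0 0 0 0'|grep -E 'ee_pos|width|contact|finger'
python3 -m jog '-1 0 0 -0.2 0;-1 0 0 -0.3 0;-1 0 0 -0.5 0;-1 0 0 -0.8 0;-1 0 0 -0.8 0.9;-1 0 0 0 0.9;-1 0 0 0 0.9;-1 0 0 0 0.8'|grep -E 'ee_pos|width|contact|finger'
python3 -m jog '-1 0 0 0 0;-1 0 0 0 0;-1 0 0 0 0'|grep -E 'ee_pos|width|contact|finger'
python3 -c "
from h import *
plan(637.4,353.7,80,81.17)"
```

```text
ee_pos: [432.8, 352.8, -1.8]
contact_force: [-0.6, 0.2, 5.3]
width: 54.2
finger_force: 63.5
ee_pos: [432.5, 352.6, 128.5]
contact_force: [-0.3, -0.1, -1.1]
width: 54.1
finger_force: 63.5
ee_pos: [432.5, 352.5, 127.4]
contact_force: [0.4, -0.1, -0.6]
width: 53.9
finger_force: 63.5
turn 0.03 | shift x 4.05 y -0.65 z 0.95 | q6 2.33
```

```bash
python3 -m jog '-1 0.6 -0.1 0 0.03;-1 0.7 -0.1 0 0;-1 0.7 -0.1 0 0;-1 0.7 -0.1 0 0;-1 0.6 -0.1 0.2 0;-1 0.5 -0.1 0.3 0;-1 0.25 -0.05 0.4 0;-1 0 0 0 0'|grep -E 'ee_pos|width|contact|finger'
python3 -m jog '-1 0 0 0 0;-1 0 0 0 0;-1 0 0 0 0'|grep -E 'ee_pos|width|contact|finger'
python3 -c "
from h import *
plan(637.4,353.7,34,81.17)"
```

```text
ee_pos: [637.8, 352.2, 78.5]
contact_force: [-1.2, -0.0, -1.4]
width: 54.1
finger_force: 63.5
ee_pos: [637.4, 353.9, 83.9]
contact_force: [0.3, 0.3, 0.4]
width: 54.3
finger_force: 63.5
turn -0.00 | shift x 0.00 y 0.00 z 1.00 | q6 2.17
```

```bash
python3 -m jog '-1 0 0 0.5 0;-1 0 0 0.4 0;-1 0 0 0.1 0;-1 0 0 0 0;-1 0 0 0 0'|grep -E 'ee_pos|width|contact|finger'
python3 -m jog '-1 0 0 0.08 0;-1 0 0 0 0;-1 0 0 0 0'|grep -E 'ee_pos|width|contact|finger'
python3 -m jog '-1 0 0 0.05 0;-1 0 0 0 0;-1 0 0 0 0'|grep -E 'ee_pos|width|contact|finger'
python3 -c "
from h import *
plan(637.4,353.7,26.2,81.17)"
```

```text
ee_pos: [638.3, 354.1, 33.9]
contact_force: [0.4, 0.5, -1.0]
width: 54.0
finger_force: 63.5
ee_pos: [637.9, 353.6, 29.0]
contact_force: [0.3, -0.4, -0.3]
width: 54.6
finger_force: 63.5
ee_pos: [638.1, 353.6, 26.2]
contact_force: [1.1, -0.2, -0.1]
width: 54.7
finger_force: 63.7
turn -0.01 | shift x -0.01 y 0.00 z 0.00 | q6 2.17
```

```bash
python3 -m jog '-1 -0.01 0 0.02 0;-1 0 0 0 0;0.5 0 0 0 0;0.5 0 0 0 0;0.5 0 0 0 0;0.5 0 0 -0.3 0;0.5 0 0 -0.7 0;0.5 0 0 -0.9 0'|grep -E 'ee_pos|width|contact|finger'
python3 -m jog '0.75 -0.5 0.3 -0.9 0;0.75 -0.6 0.6 -0.9 0;0.75 -0.5 0.6 -0.9 0;0.75 -0.4 0 -0.8 0;0.75 0 0 0 0;0.75 0 0 0 0;0.75 0 0 0 0'|grep -E 'ee_pos|width|contact|finger'
python3 - <<'E'
from h import *
boards('w15'); plan(455.7,148.3,60,78.05)
E
```

```text
ee_pos: [635.5, 352.8, 119.1]
contact_force: [-0.4, 0.7, 0.9]
width: 64.3
finger_force: 0.0
ee_pos: [539.7, 304.5, 275.7]
contact_force: [0.3, -1.0, -1.3]
width: 74.8
finger_force: 0.0
(419, 147, 61, 118) z 12 centre 455.8 148.7 size 156.1 58.3 ang -11.95 area 8346
(419, 147, 61, 118) z 28 centre 461.8 154.5 size 149.9 56.0 ang -11.95 area 7700
(419, 147, 61, 118) z 40 centre 466.3 158.8 size 145.3 54.2 ang -11.95 area 7233
(400, 0, 71, 145) z 12 centre 621.3 150.6 size 156.7 58.0 ang 6.13 area 8623
(400, 0, 71, 145) z 28 centre 620.8 156.3 size 150.5 55.7 ang 6.13 area 7956
(400, 0, 71, 145) z 40 centre 620.4 160.5 size 145.9 54.0 ang 6.13 area 7473
(218, 0, 76, 165) z 12 centre 637.3 356.5 size 179.5 79.4 ang -8.92 area 13990
(218, 0, 76, 165) z 28 centre 636.1 354.0 size 172.4 76.3 ang -8.92 area 12908
(218, 0, 76, 165) z 40 centre 635.2 352.2 size 167.1 74.0 ang -8.92 area 12125
turn 0.51 | shift x -0.99 y 3.40 z 4.30 | q6 2.17
```

```bash
python3 -m jog '0.75 -0.2 0.7 0.3 0.51;0.75 -0.25 0.7 0.7 0;0.75 -0.25 0.7 0.7 0;0.75 -0.2 0.7 0.7 0;0.75 -0.09 0.6 0.7 0;0.75 0 0 0.7 0;0.75 0 0 0.5 0;0.75 0 0 0 0'|grep -E 'ee_pos|width|contact|finger'
python3 -m jog '0.75 0 0 0 0;0.75 0 0 0 0'|grep -E 'ee_pos|width|contact|finger'
python3 - <<'E'
from h import *
plan(455.7,148.5,2,78.05)
im=cv2.imread('pics/w15.png');hsv=cv2.cvtColor(im,cv2.COLOR_BGR2HSV);r=hsv[:170,200:310]
print([r[v,::6,1].tolist() for v in (40,80,120)])
E
```

```text
ee_pos: [455.3, 148.0, 58.7]
contact_force: [-0.9, 0.2, 0.2]
width: 75.2
finger_force: 0.0
ee_pos: [460.1, 149.7, 63.5]
contact_force: [0.2, 0.8, 0.0]
width: 74.6
finger_force: 0.0
turn 0.00 | shift x -0.08 y 0.04 z 1.23 | q6 2.01
[[157, 158, 157, 155, 32, 10, 13, 11, 11, 11, 11, 11, 10, 10, 31, 34, 157, 155, 152], [157, 157, 157, 155, 45, 12, 10, 11, 10, 11, 11, 10, 10, 10, 32, 31, 159, 157, 155], [155, 157, 156, 157, 152, 32, 10, 10, 10, 11, 10, 10, 9, 9, 30, 30, 156, 160, 158]]
```

```bash
python3 -m jog '0.75 -0.08 0.04 0.4 0;0.75 0 0 0.4 0;0.75 0 0 0.3 0;0.75 0 0 0 0;0.5 0 0 0 0;0.5 0 0 0 0'|grep -E 'ee_pos|width|contact|finger'
python3 - <<'E'
from h import *
plan(455.7,148.5,-2,78.05)
im=cv2.imread('pics/w15.png');hsv=cv2.cvtColor(im,cv2.COLOR_BGR2HSV)
E
```

```text
ee_pos: [455.9, 148.6, 9.2]
contact_force: [0.8, -0.4, 0.0]
width: 64.0
finger_force: 0.0
turn 0.00 | shift x -0.00 y 0.00 z 0.22 | q6 2.01
```

```bash
python3 -m jog '0.5 0 0 0.15 0;0.5 0 0 0.07 0;0.5 0 0 0 0;-1 0 0 0 0;-1 0 0 0 0;-1 0 0 0 0;-1 0 0 0 0;-1 0 0 0 0'|grep -E 'ee_pos|width|contact|finger'
python3 -m jog '-1 0 0 -0.2 0;-1 0 0 -0.3 0;-1 0 0 -0.5 0;-1 0 0 -0.8 0;-1 0 0 -0.8 0;-1 0 0 -0.6 -0.52;-1 0 0 0 0;-1 0 0 0 0'|grep -E 'ee_pos|width|contact|finger'
python3 -m jog '-1 0 0 0 0;-1 0 0 0 0'|grep -E 'ee_pos|width|contact|finger'
python3 -c "
from h import *
plan(637.4,353.7,150,81.17)"
```

```text
ee_pos: [454.5, 148.1, -2.9]
contact_force: [-1.2, -0.6, 5.9]
width: 54.4
finger_force: 63.8
ee_pos: [454.9, 148.3, 157.6]
contact_force: [-0.7, -0.8, -2.2]
width: 54.0
finger_force: 63.6
ee_pos: [453.3, 147.9, 155.3]
contact_force: [0.3, 0.4, -2.3]
width: 54.2
finger_force: 63.5
turn -0.00 | shift x 3.01 y -4.63 z 0.11 | q6 1.95
```

```bash
python3 -m jog '-1 0.35 -0.5 0 0;-1 0.4 -0.65 0 0;-1 0.45 -0.7 0 0;-1 0.45 -0.7 0 0;-1 0.45 -0.7 0 0;-1 0.4 -0.65 0 0;-1 0.35 -0.5 0 0;-1 0.16 -0.23 0 0'|grep -E 'ee_pos|width|contact|finger'
python3 -m jog '-1 0 0 0.3 0;-1 0 0 0.3 0;-1 0 0 0.3 0;-1 0 0 0 0;-1 0 0 0 0;-1 0 0 0 0'|grep -E 'ee_pos|width|contact|finger'
cat >> h.py <<'E'
def pile(z,f=None,p=None):
    "white board on the stand, top at z, and the stand's own outline"
    if f is None: p=arm.camera_params('wrist');im=arm.read_camera('wrist');cv2.imwrite('pics/pile.png',im)
    else: im=cv2.imread(f)
    hsv=cv2.cvtColor(im,cv2.COLOR_BGR2HSV)
    m=((hsv[...,1]<22)&(hsv[...,2]>110)).astype(np.uint8)*255; m=cv2.morphologyEx(m,cv2.MORPH_OPEN,np.ones((3,3)))
    print([tuple(np.round(r,2)) for r in rect(p,m,z,2500)])
E
python3 -c "
from h import *
plan(636.7,353.7,46,81.17)"
```

```text
ee_pos: [640.2, 356.0, 154.0]
contact_force: [-1.3, -0.5, -0.9]
width: 54.4
finger_force: 63.5
ee_pos: [639.2, 353.6, 112.6]
contact_force: [0.8, 0.7, -0.2]
width: 54.2
finger_force: 63.5
turn -0.01 | shift x -0.05 y 0.01 z 1.33 | q6 2.17
```

```bash
python3 -m jog '-1 -0.05 0.01 0.4 0;-1 0 0 0.4 0;-1 0 0 0.4 0;-1 0 0 0.14 0;-1 0 0 0 0;-1 0 0 0 0;-1 0 0 0 0'|grep -E 'ee_pos|width|contact|finger'
python3 -c "
from h import *
plan(636.7,353.7,38,81.17)"
```

```text
ee_pos: [637.5, 354.2, 46.6]
contact_force: [-0.6, -0.4, -0.6]
width: 54.3
finger_force: 63.6
turn -0.00 | shift x -0.01 y 0.01 z 0.17 | q6 2.17
```

```bash
python3 -m jog '-1 -0.02 0.01 0.08 0;-1 0 0 0.04 0;-1 0 0 0 0;-1 0 0 0 0'|grep -E 'ee_pos|width|contact|finger'
python3 -m jog '-1 0 0 0.04 0;-1 0 0 0 0;-1 0 0 0 0'|grep -E 'ee_pos|width|contact|finger'
python3 -m jog '-1 0 0 0.03 0;-1 0 0 0 0;-1 0 0 0 0'|grep -E 'ee_pos|width|contact|finger'
```

```text
ee_pos: [635.2, 353.3, 38.8]
contact_force: [0.1, -0.2, -0.8]
width: 54.6
finger_force: 63.6
ee_pos: [635.6, 353.5, 37.2]
contact_force: [0.2, 0.6, 0.8]
width: 54.2
finger_force: 63.7
ee_pos: [635.7, 353.6, 37.2]
contact_force: [-2.3, -1.7, 8.9]
width: 54.8
finger_force: 64.5
```

```bash
python3 -m jog '-1 0 0 -0.03 0;0.5 0 0 0 0;0.5 0 0 0 0;0.5 0 0 0 0;0.5 0 0 -0.3 0;0.5 0 0 -0.7 0;0.5 0 0 -0.9 0;0.75 -0.4 0.3 -0.9 0'|grep -E 'ee_pos|width|contact|finger'
python3 -m jog '0.75 -0.5 0.5 -0.9 0;0.75 -0.4 0.5 -0.9 0;0.75 -0.2 0.3 -0.8 0;0.75 0 0 0 0;0.75 0 0 0 0;0.75 0 0 0 0;0.75 0 0 0 0'|grep -E 'ee_pos|width|contact|finger'
python3 - <<'E'
from h import *
boards('w16'); p=arm.camera_params('wrist'); pile(52,'pics/w16.png',p); plan(621,150.3,60,96.13)
E
```

```text
ee_pos: [616.3, 343.0, 177.7]
contact_force: [-0.2, -0.2, 0.9]
width: 74.5
finger_force: 0.0
ee_pos: [554.9, 290.8, 293.9]
contact_force: [0.4, -1.0, -0.3]
width: 74.8
finger_force: 0.0
(214, 20, 72, 156) z 12 centre 637.2 356.7 size 181.4 79.2 ang -8.83 area 14055
(214, 20, 72, 156) z 28 centre 636.7 353.8 size 174.6 76.2 ang -8.83 area 13014
(214, 20, 72, 156) z 40 centre 636.3 351.7 size 169.4 74.0 ang -8.83 area 12258
(214, 20, 72, 156) z 52 centre 635.9 349.5 size 164.3 71.7 ang -8.83 area 11526
(386, 14, 68, 142) z 12 centre 621.1 150.5 size 155.9 57.6 ang 6.16 area 8694
(386, 14, 68, 142) z 28 centre 621.2 155.4 size 150.0 55.4 ang 6.16 area 8050
(386, 14, 68, 142) z 40 centre 621.3 159.1 size 145.6 53.8 ang 6.16 area 7583
[(np.float64(635.49), np.float64(353.43), np.float64(154.94), np.float64(56.38), np.float64(-8.84)), (np.float64(621.46), np.float64(162.67), np.float64(138.99), np.float64(49.75), np.float64(6.09))]
turn -2.49 | shift x 1.01 y 2.94 z 4.67 | q6 2.14
```

```bash
python3 -m jog '0.75 0 0 0.3 -0.83;0.75 0 0 0.5 -0.83;0.75 0 0 0.5 -0.83;0.75 0.3 0.6 0.5 0;0.75 0.3 0.7 0.6 0;0.75 0.3 0.7 0.6 0;0.75 0.11 0.7 0.7 0;0.75 0 0.24 0.7 0'|grep -E 'ee_pos|width|contact|finger'
python3 -m jog '0.75 0 0 0 0;0.75 0 0 0 0;0.75 0 0 0 0'|grep -E 'ee_pos|width|contact|finger'
python3 -c "
from h import *
plan(621.1,150.4,8,96.15)"
```

```text
ee_pos: [622.4, 146.9, 73.0]
contact_force: [0.1, -0.2, -0.2]
width: 74.7
finger_force: 0.0
ee_pos: [622.4, 151.4, 77.0]
contact_force: [-0.6, -0.4, 0.0]
width: 74.7
finger_force: 0.0
turn 0.00 | shift x -0.03 y 0.02 z 1.38 | q6 1.64
```

```bash
python3 -m jog '0.75 -0.03 0.02 0.4 0;0.75 0 0 0.5 0;0.75 0 0 0.45 0;0.75 0 0 0 0;0.5 0 0 0 0;0.5 0 0 0 0;0.5 0 0 0 0'|grep -E 'ee_pos|width|contact|finger'
python3 -c "
from h import *
plan(621.1,150.4,-2,96.15)"
```

```text
ee_pos: [621.3, 149.5, 10.2]
contact_force: [-0.2, 0.3, 0.5]
width: 64.1
finger_force: 0.0
turn -0.00 | shift x -0.00 y -0.02 z 0.24 | q6 1.63
```

```bash
python3 -m jog '0.5 0 -0.02 0.16 0;0.5 0 0 0.07 0;0.5 0 0 0 0;0.5 0 0 0 0'|grep -E 'ee_pos|width|contact|finger'
python3 -m jog '-1 0 0 0 0;-1 0 0 0 0;-1 0 0 0 0;-1 0 0 0 0;-1 0 0 0 0'|grep -E 'ee_pos|width|contact|finger'
python3 -m jog '-1 0 0 -0.2 0;-1 0 0 -0.3 0;-1 0 0 -0.5 0;-1 0 0 -0.8 0;-1 0 0 -0.8 0.83;-1 0 0 -0.6 0.83;-1 0 0 0 0.83;-1 0 0 0 0'|grep -E 'ee_pos|width|contact|finger'
python3 -m jog '-1 0 0 0 0;-1 0 0 0 0'|grep -E 'ee_pos|width|contact|finger'
python3 -c "
from h import *
plan(636.5,353.7,150,81.17)"
```

```text
ee_pos: [619.5, 149.8, -3.7]
contact_force: [-0.2, -0.4, -0.1]
width: 64.0
finger_force: 0.0
ee_pos: [620.1, 149.9, -3.1]
contact_force: [-0.1, -0.4, 2.6]
width: 54.6
finger_force: 64.9
ee_pos: [620.5, 150.1, 159.5]
contact_force: [-1.1, 0.1, -2.3]
width: 54.3
finger_force: 64.4
ee_pos: [618.8, 149.8, 155.9]
contact_force: [0.7, -0.7, -0.8]
width: 54.8
finger_force: 64.4
turn 0.01 | shift x -0.28 y -4.08 z 0.12 | q6 1.89
```

```bash
python3 -m jog '-1 -0.02 -0.5 0 0;-1 -0.04 -0.6 0 0;-1 -0.05 -0.65 0 0;-1 -0.05 -0.65 0 0;-1 -0.05 -0.65 0 0;-1 -0.05 -0.55 0 0;-1 -0.03 -0.48 0 0;-1 0 0 0 0'|grep -E 'ee_pos|width|contact|finger'
python3 -m jog '-1 0 0 0.4 0;-1 0 0 0.4 0;-1 0 0 0.4 0;-1 0 0 0.2 0;-1 0 0 0 0;-1 0 0 0 0;-1 0 0 0 0'|grep -E 'ee_pos|width|contact|finger'
python3 -c "
from h import *
plan(635.8,353.5,56,81.17)"
```

```text
ee_pos: [636.1, 357.2, 154.9]
contact_force: [0.6, -0.1, -2.4]
width: 54.5
finger_force: 64.4
ee_pos: [637.7, 353.9, 87.9]
contact_force: [0.4, 0.9, 0.0]
width: 53.9
finger_force: 64.4
turn -0.00 | shift x -0.04 y 0.01 z 0.64 | q6 2.17
```

```bash
python3 -m jog '-1 -0.03 0.01 0.3 0;-1 0 0 0.3 0;-1 0 0 0 0;-1 0 0 0 0;-1 0 0 0 0'|grep -E 'ee_pos|width|contact|finger'
python3 -c "
from h import *
plan(635.8,353.5,51,81.17)"
```

```text
ee_pos: [635.7, 353.7, 57.3]
contact_force: [-0.3, 0.3, 0.1]
width: 54.4
finger_force: 64.4
turn -0.00 | shift x 0.00 y 0.00 z 0.13 | q6 2.17
```

```bash
python3 -m jog '-1 0 0 0.08 0;-1 0 0 0.04 0;-1 0 0 0 0;-1 0 0 0 0'|grep -E 'ee_pos|width|contact|finger'
python3 -m jog '-1 0 0 0.03 0;-1 0 0 0 0;-1 0 0 0 0'|grep -E 'ee_pos|width|contact|finger'
python3 -m jog '-1 0 0 0.03 0;-1 0 0 0 0;-1 0 0 0 0'|grep -E 'ee_pos|width|contact|finger'
```

```text
ee_pos: [635.1, 353.4, 50.6]
contact_force: [0.6, -0.5, -0.6]
width: 54.5
finger_force: 64.4
ee_pos: [635.2, 353.4, 49.1]
contact_force: [0.3, -0.7, -0.2]
width: 54.4
finger_force: 64.4
ee_pos: [635.3, 353.5, 49.0]
contact_force: [-2.0, -1.4, 5.0]
width: 54.1
finger_force: 65.2
```

```bash
python3 -m jog '-1 0 0 -0.03 0;0.5 0 0 0 0;0.5 0 0 0 0;0.5 0 0 0 0;0.5 0 0 -0.3 0;0.5 0 0 -0.7 0;0.5 0 0 -0.9 0;0.75 -0.4 0.1 -0.9 0'|grep -E 'ee_pos|width|contact|finger'
python3 -m jog '0.75 -0.5 0 -0.9 0;0.75 -0.4 0 -0.6 0;0.75 -0.2 0 0 0;0.75 0 0 0 0;0.75 0 0 0 0;0.75 0 0 0 0;0.75 0 0 0 0'|grep -E 'ee_pos|width|contact|finger'
python3 - <<'E'
from h import *
p=arm.camera_params('wrist');im=arm.read_camera('wrist');cv2.imwrite('pics/w17.png',im); pile(64,'pics/w17.png',p)
c=proj(p,[637,353.7,50]);print(c)
x,y=int(c[0]),int(c[1]);cr=im[max(0,y-130):y+130,max(0,x-90):x+90]
a=cv2.resize(cr,None,fx=2.2,fy=2.2,interpolation=cv2.INTER_CUBIC)
s=arm.read_camera('side');s2=arm.read_camera('scene');print(proj(arm.camera_params('side'),[637,353.7,50]),proj(arm.camera_params('scene'),[637,353.7,50]))
b=cv2.resize(s2[290:400,310:470],None,fx=2.5,fy=2.5,interpolation=cv2.INTER_CUBIC)
c2=cv2.resize(s2[100:260,140:400],(400,246))
R=np.vstack([b,c2]);h=max(R.shape[0],a.shape[0]);P=lambda q:cv2.copyMakeBorder(q,0,h-q.shape[0],0,0,0)
o=np.hstack([P(a),P(R)])[:600,:800];cv2.imwrite('pics/m17.png',o);print(o.shape,a.shape)
E
```

```text
ee_pos: [616.8, 351.6, 191.1]
contact_force: [0.5, -0.1, -0.7]
width: 74.4
finger_force: 0.0
ee_pos: [561.2, 359.3, 261.0]
contact_force: [0.7, -0.2, -0.5]
width: 74.5
finger_force: 0.0
[(np.float64(636.65), np.float64(353.7), np.float64(154.12), np.float64(56.19), np.float64(-8.88))]
[309.09423605  97.33870756]
[357.63203782 140.333877  ] [399.47760174 366.52917604]
(521, 796, 3) (499, 396, 3)
```

View pics/m17.png

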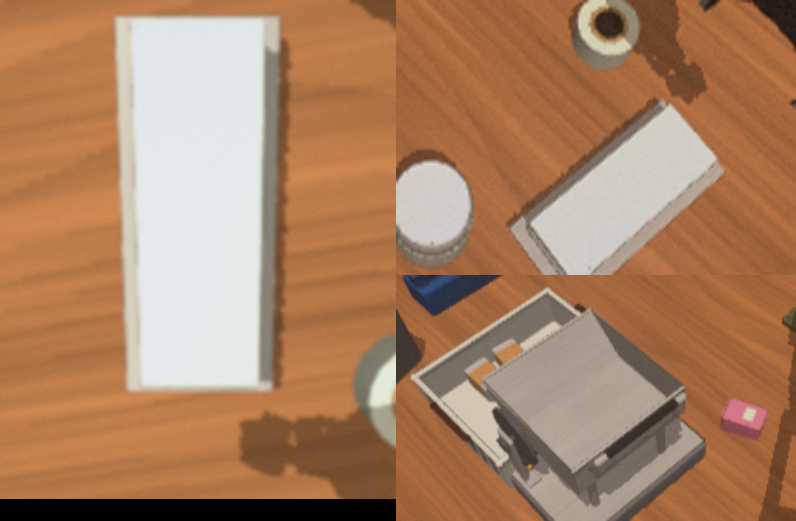

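The last montage shows a flush white pile centred on the stand and aligned with it. It also shows the skip upright and empty, with bricks in the basket. The robot is clear of everything, so I'm handing in.

```bash
python3 -c "
from rig import arm
print(arm.observe()['time_s']); print(arm.sign_off())"
```

```text
83.95
the job is handed in; nothing more can be done
None
```

The job is handed in at about 84 s: all four bricks are in the basket, the skip is back upright on its catch, and the three boards are in a flush pile in the middle of the stand; one brick caught the skip's rear wall on the way in (wrist force about 72 N) and was set down flat before tipping.

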